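# Crack a hub nut of unknown hand loose with the ring spanner

## Task

The ring spanner sits on the axle nut of one of two trailer hubs, a left and right pair of which one has a left-hand thread and nobody marked which: push the spanner gently one way and the other to find which way it gives, without forcing the nut tighter. Slacken that nut with the spanner by half a turn or a little more, then lift the spanner off and lay it flat inside the metal tray. Leave the other hub's nut and the loose things around alone.

Things in the scene. Friction and masses are not known exactly. Their poses are not given: they have to be found in the camera images.
- work_post (a point): Point on top of the fixed grey steel bench plate (170 x 450 mm, 12 mm thick) on the vertical axis of the hub to be worked on, the one with the spanner on it. Two identical dark steel hubs stand on the plate 270 mm apart: the second lies at y = -270 mm in this point's axes.
- hub_a: Fixed hub on its upright stub axle; origin on its axis, 12 mm above the bench. It may stand at either place. Heights above the bench: wheel flange 150 mm across, 87 to 99 mm; five 12 mm studs on a 112 mm circle, up to 123 mm; outer bearing housing 68 mm across, up to 130 mm; then the nut (133 to 161 mm); 27 mm threaded axle end, up to 180 mm.
- hub_b: The other hub, identical to hub a. They are a left and right pair: the nut of one has a left-hand thread (loosens clockwise seen from above), that of the other a right-hand thread (loosens anticlockwise). They cannot be told apart by looking.
- nut_a_top (a point): Centre of the top of hub a's nut, on the axis, 161 mm above the bench when tight. Steel collar nut: round collar 70 mm across and 6 mm high, above it a hexagon 41 mm across flats and 22 mm high. z is up; the point turns with the nut.
- nut_b_top (a point): The same for hub b's nut.
- nut_a (a joint): Angle (rad) by which hub a's nut is unscrewed: 0 tight, grows as it loosens whichever its hand, end stop 9.4; rises 3 mm a turn. Loosening drags a steady 1 N m (8 N on the spanner 125 mm from the axis) and it stays where left. The tight way resists by about 30 N m per rad on top of that, a springy few degrees; below -0.15 it has been forced tighter.
- nut_b (a joint): The same for hub b's nut.
- spanner_ring (a point): Centre of the ring of the loose steel ring spanner (202 mm long, about 0.45 kg), half-way up, 148 mm above the bench at the start. Ring 70 mm across, 19 mm high. The handle, 24 mm wide, 14 mm thick, mid-height at this point, runs along this point's +x to 167 mm from here. z is up.
- spanner_grip (a point): Middle of the spanner's handle, 60 mm from the ring's centre along the handle, a good place to grasp across its 24 mm width; axes as spanner_ring. The centre of mass is about 45 mm from the ring's centre.
- spanner: The spanner; origin on its axis at the underside of its ring, 9 mm below spanner_ring, axes the same. The ring lies on the nut's collar, 139 mm above the bench, round the hexagon with 1.5 mm of play (about 3 degrees either way). To come off it must be lifted 45 mm, clear of the threaded end.
- tray_in (a point): Centre of the inner floor (4 mm above the bench) of the fixed metal parts tray: inside 272 mm long along this point's x, 152 mm wide along y; rim 28 mm above the bench, walls 4 mm thick.
- bearing: Loose steel bearing, ring 72 mm across with a 35 mm bore, 19 mm high, lying flat; origin at the centre of its underside. Leave it alone.
- grease_tin: Loose tin 84 mm across and 95 mm high, standing; origin at the centre of its underside. Leave it alone.
Not all that is in view belongs to the job. What is meant by the spanner is not black, blue or green, and is the larger of those in its own colour.

How it is judged:
By the outcome, as a careful person would: the job done as asked, in the order asked, and still so for the second after the job is handed in, with the robot touching nothing.
It also fails if it takes over 67 s, if anything falls off the work surface, if the arm or the gripper's body presses on something with over 40 N, if the wrist force passes 120 N, or if a joint passes its speed limit or range.

## Robot

A 7-joint arm with a two-finger parallel gripper is mounted at the origin on the work surface. World frame = base frame: x ahead of the robot, y to its left, z up, the work surface at z = 0. Lengths are in m, angles in rad, forces in N, time in s.
With the tool pointing down it reaches from about 0.425 to 0.875 m from the base axis. Payload 4.7 kg.
Tool frame: the origin (TCP) lies on the centre line of the jaws, within the pads' length; the fingertips stand ahead of it and the grasp point (between the pads) lies 2 mm behind it (nose_length is the z of the fingertips in the tool frame, in m); z points along the fingers, y is the line along which they close (so a half turn about z gives the same grasp; the last joint's range is limited). The gripper opens to 87 mm and grips with 3 to 60 N. Pads are 19 mm wide; open, the fingers measure 117 mm over their backs; the gripper's body (75 mm by 190 mm) begins 51 mm behind the grasp point.
Start: joints at [1.153, 0.321, -0.07, 1.45, 0.023, 1.371, -0.057], TCP at [0.272, -0.59, 0.206] pointing down, gripper open.
Joint ranges: [-2.86, 2.86], [-0.3, 2.09], [-1.38, 1.24], [0.06, 2.45], [-1.56, 4.7], [0.09, 2.05], [-2.69, 2.69]. Speed limits (rad/s): [2.57, 2.57, 3.14, 3.14, 3.14, 3.14, 3.14].

## Interface

Orientations are given as a rotation vector (axis times angle).
In Python, from bench import * gives the robot as it stands.
- The arm moves only by the tool send_rows, never from a script. Its arguments are lists of equal length, an entry for each row: "xyz": the shift along the tool's x, y, z in mm, a list of three; "dr": the turn, a rotation vector about the tool's x, y, z in rad, a list of three. A call has exactly 10 rows; each row is the pose to reach, as a shift and turn from the pose commanded when the call began, along the tool's axes at that moment; what a row does not reach only later rows make up. A row lasts 1/12 s, in which the tool goes at most 41.7 mm and 7.16 degrees, less where a joint would pass 70% of its speed; a pose out of reach is approached as far as the arm can. A call with a gripper value outside its range is refused whole. "jaw" is the finger opening in mm, from 0 to 87, set as the call begins (left out, the last holds). The fingers move at their own pace and stop on an object; "grip_force" is the grip in N (left out, the last holds). Time passes only in rows, so rows that repeat a pose let the fingers close, or fill a call up. It gives the time, the measured TCP pose, the force, the opening and the grip force at its end, in the units of the state.
- get_state(): the state, without advancing time (a new reading comes with each control period).
- get_image(name): name is "scene" or "side" or "wrist"; returns the picture (400x640x3 uint8, red, green, blue); there is no depth.
- calibration(name): a dict with "vfov" (degrees; the focal length in pixels is half the picture's height over the tangent of half this angle, whatever the lens; pixels are square), "cx", "cy" (the principal point, pixels), "rvec" (rotation vector, rad) and "tvec" (3), from world to camera coordinates, as OpenCV has them; the wrist camera has in their place "hand_eye" (4x4, takes a point from camera to tool coordinates, whose origin is the TCP and whose axes are the flange's). Camera axes: x right, y down, z forward; pixel columns grow to the right and rows downward; lengths in m; the calibration is good to about 2 mm. A picture is of the moment at which its call begins: read the wrist's pose just before it. calibration takes no time and is no camera call.
- close_job(): hands the job in; it is judged then, once.
The state is a dict: "time": time; "joint_positions": joint angles; "qd": joint speeds; "joint_torque": joint torques, N m; "position": TCP position; "tool_rot": TCP orientation; "ft_force": force on the tool from outside, world axes, zero at the start; "torque": the same for the moment, N m; "grip_width": opening from 0.0 (shut) to 1.0 (fully open); "grip_force": force on a finger pad.
Only numpy, scipy, OpenCV 4.12 (cv2) and the standard library are available. Lean on these libraries where they do the work, as an engineer would, in place of code of your own. Each camera call takes 0.05 s, during which the arm holds its last target. There are 200 camera calls.

## Working session

There is one attempt and no reset: what is moved stays moved. The work goes in short steps, Python scripts to look and compute and a tool call to move; the robot and the scene stay as the last step left them, time stands still between calls to the robot, and variables do not carry over. Pictures are saved under pics/ and viewed, at most 10 in all, crops included, and the job is handed in when it is done.

Besides the shell and the picture viewer there is one more tool, called after ">>>" as a command line: name --argument value ..., lists and objects as JSON in quotes. send_rows: Moves the arm, as the interface text tells. Its arguments: {"type":"object","properties":{"xyz":{"type":"array"},"dr":{"type":"array"},"jaw":{"type":"number"},"grip_force":{"type":"number"}},"required":["xyz","dr"]}

```bash
mkdir -p pics; ls
python3 - <<'E'
from bench import *
import cv2,json
s=get_state(); print({k:s[k] for k in ('time','position','tool_rot','grip_width','ft_force')})
for n in ("scene","side","wrist"):
    c=calibration(n); print(n,c)
a=get_image("scene");b=get_image("side");w=get_image("wrist")
for n,i in zip(("scene","side","wrist"),(a,b,w)): cv2.imwrite(f"pics/{n}0.png",i[:,:,::-1])
E
```

```text
pics
{'time': 0.0, 'position': array([ 0.27175584, -0.5898223 ,  0.20514765]), 'tool_rot': array([-3.06682861e+00, -6.72720194e-01,  7.80482606e-04]), 'grip_width': 0.9993351928060387, 'ft_force': array([-0.32703261, -0.53236846, -0.05912797])}
scene {'vfov': 54.01624057615572, 'cx': 318.6016163970409, 'cy': 205.50891665556875, 'rvec': array([ 0.69209368,  2.72245297, -0.99410669]), 'tvec': array([ 0.52026789, -0.12491663,  1.41955658])}
side {'vfov': 47.35428595520514, 'cx': 315.22904551521145, 'cy': 201.04846840556627, 'rvec': array([ 0.38109991, -2.61616487,  1.4329876 ]), 'tvec': array([0.5577432 , 0.20366754, 1.21210173])}
wrist {'vfov': 69.11130100416106, 'cx': 320.3960243800641, 'cy': 202.24803603425866, 'hand_eye': array([[ 1.13548664e-03, -9.66103691e-01, -2.58151834e-01,
         6.88017014e-02],
       [ 9.99999308e-01,  1.17672983e-03, -5.25728082e-06,
         1.19356717e-03],
       [ 3.08854042e-04, -2.58151649e-01,  9.66104358e-01,
        -1.77626091e-01],
       [ 0.00000000e+00,  0.00000000e+00,  0.00000000e+00,
         1.00000000e+00]])}
```

View pics/scene0.png

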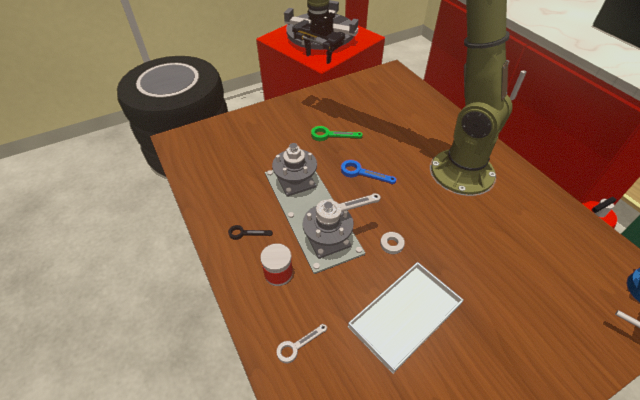

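View pics/side0.png

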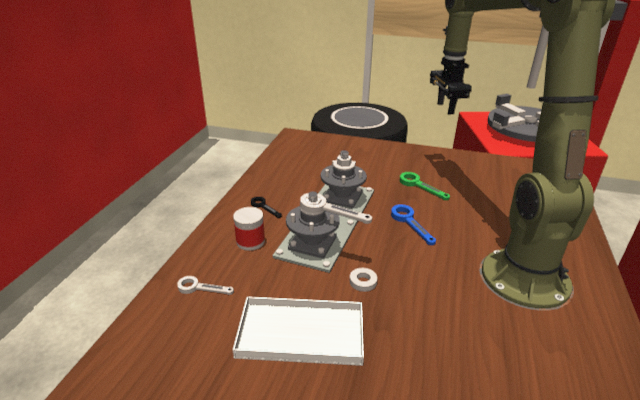

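The scene view shows the spanner on the nearer hub (ring about (330,209), handle end about (378,198)). In the side view its ring is at about (313,203) and the handle end at (369,217). The tray is at scene (406,315) / side (302,330). I'll enlarge both to get exact pixels.

Run:
```python
import cv2,numpy as np
a=cv2.imread('pics/scene0.png');b=cv2.imread('pics/side0.png')
A=cv2.resize(a[180:260,290:390],(0,0),fx=4,fy=4,interpolation=cv2.INTER_CUBIC)
B=cv2.resize(b[145:255,280:380],(0,0),fx=4,fy=4,interpolation=cv2.INTER_CUBIC)
C=np.zeros((440,800,3),np.uint8);C[:320,:400]=A;C[:,400:]=B
cv2.imwrite('pics/c1.png',C)
# tray masks
for n,i,(r0,r1,c0,c1) in (("scene",a,(255,375,340,470)),("side",b,(290,370,225,375))):
    h=cv2.cvtColor(i,cv2.COLOR_BGR2HSV); m=((h[...,1]<60)&(h[...,2]>90)).astype(np.uint8)
    k=np.zeros_like(m);k[r0:r1,c0:c1]=m[r0:r1,c0:c1]
    cs,_=cv2.findContours(k,cv2.RETR_EXTERNAL,cv2.CHAIN_APPROX_NONE);c=max(cs,key=cv2.contourArea)
    print(n,cv2.contourArea(c),cv2.approxPolyDP(c,6,True).reshape(-1,2).tolist())
```

```text
scene 6224.0 [[418, 262], [348, 323], [392, 372], [462, 301]]
side 7623.0 [[246, 298], [234, 357], [362, 364], [361, 302]]
```

View pics/c1.png

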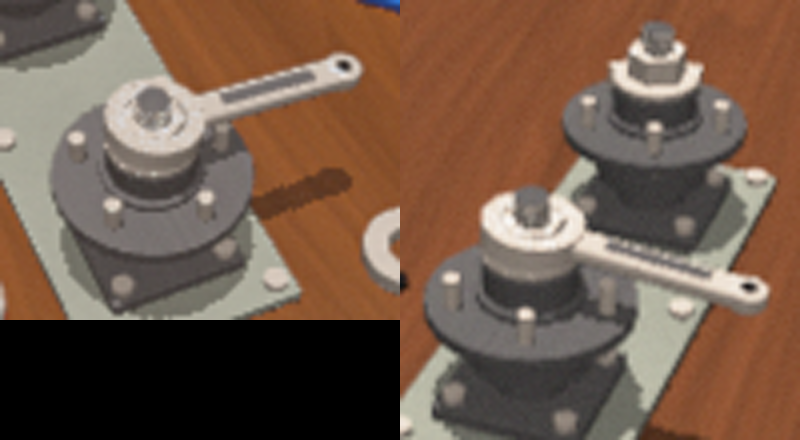

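The crops show the axle top at scene (328.5,203) / side (313,193), and the handle-end hole at scene (376,196.5) / side (367,217). Next I'll triangulate these.

```bash
cat > h.py <<'E'
import numpy as np,cv2
from bench import *
def K(c): f=200/np.tan(np.radians(c['vfov']/2)); return np.array([[f,0,c['cx']],[0,f,c['cy']],[0,0,1]])
def P(n):
    c=calibration(n); return K(c)@np.c_[cv2.Rodrigues(c['rvec'])[0],c['tvec']]
def tri(a,b):
    X=cv2.triangulatePoints(P('scene'),P('side'),np.float64(a).reshape(2,1),np.float64(b).reshape(2,1)); return (X[:3]/X[3]).ravel()
def plane(n,uv,z):
    p=P(n); H=np.c_[p[:,0],p[:,1],p[:,2]*z+p[:,3]]; X=np.linalg.solve(H,[*uv,1]); return X[:2]/X[2]
E
python3 - <<'E'
from h import *
np.set_printoptions(precision=4,suppress=True)
print('axle',tri((328.5,203),(313,193)),plane('scene',(328.5,203),.18),plane('side',(313,193),.18))
print('hole',tri((376,196.5),(367,217)),plane('scene',(376,196.5),.155),plane('side',(367,217),.155))
for n,q in (("scene",[[418,262],[348,323],[392,372],[462,301]]),("side",[[246,298],[234,357],[362,364],[361,302]])):
    c=np.array([plane(n,p,.028) for p in q]); print(n,c.tolist(),c.mean(0),[np.linalg.norm(c[i]-c[i-1]) for i in range(4)])
E
```

```text
axle [0.5778 0.0349 0.1824] [0.5762 0.0323] [0.5791 0.0319]
hole [0.426  0.0507 0.1442] [0.4327 0.0585] [0.4236 0.0658]
scene [[0.39320674337438355, 0.24221531629941143], [0.6679870038605981, 0.3036028111983157], [0.6387166841534923, 0.45965287542356387], [0.3648850370365256, 0.39779056213702024]] [0.5162 0.3508] [np.float64(0.15813214779835338), np.float64(0.2815539310377941), np.float64(0.15877145259920075), np.float64(0.28073246475595487)]
side [[0.6658762295523589, 0.30755258385491085], [0.6198516643575857, 0.4743878731900749], [0.3579778095378939, 0.4145186408356347], [0.395869556393755, 0.24066259708847065]] [0.5099 0.3593] [np.float64(0.27816878667419126), np.float64(0.17306725388968255), np.float64(0.26863030510505503), np.float64(0.17793737220495442)]
```

Run:
```python
from h import *
import bench
np.set_printoptions(precision=4,suppress=True)
print([x for x in dir(bench) if not x.startswith('__')]); print(getattr(bench,'nose_length',None))
s=get_state();print(list(s.keys()),s['time'])
print('hub2', plane('scene',(293.5,146.5),.18), tri((293.5,146.5),((657-400)/4+280,27/4+145)))
```

```text
['MotionError', 'calibration', 'close_job', 'get_image', 'get_state', 'nose_length']
0.017
['time', 'joint_positions', 'qd', 'joint_torque', 'position', 'tool_rot', 'ft_force', 'torque', 'grip_force', 'grip_width'] 0.15
hub2 [ 0.5584 -0.2256] [ 0.5563 -0.2285  0.1807]
```

>>> send_rows --xyz '[[0,0,-40],[0,0,-80],[487,-470,-80],[487,-470,-80],[487,-470,-80],[487,-470,-80],[487,-470,-80],[487,-470,-80],[487,-470,-80],[487,-470,-80]]' --dr '[[0,0,0],[0,0,0],[0,0,0.07],[0,0,0.14],[0,0,0.21],[0,0,0.28],[0,0,0.35],[0,0,0.42],[0,0,0.5],[0,0,0.57]]' --jaw 87

```text
time: 0.98
position: [0.3931, -0.2776, 0.2861]
tool_rot: [3.133, -0.223, -0.0]
ft_force: [0.9, 0.4, -0.5]
grip_width: 1.006
grip_force: 0.0
```

```bash
cat >> h.py <<'E'
from scipy.spatial.transform import Rotation as R
np.set_printoptions(precision=4,suppress=True)
def tool():
    s=get_state(); return s,np.array(s['position']),R.from_rotvec(s['tool_rot'])
def down(yaw_y):  # tool pointing down, tool y at yaw_y degrees in world
    a=np.radians(yaw_y); y=np.array([np.cos(a),np.sin(a),0]); z=np.array([0,0,-1.]); return R.from_matrix(np.c_[np.cross(y,z),y,z])
def rel(p,yaw_y):
    s,p0,r=tool(); print('t',round(s['time'],2),'pos',p0,'q',s['joint_positions'],'F',s['ft_force'],'w',s['grip_width'])
    print('xyz mm',1000*r.inv().apply(np.array(p)-p0),'dr',(r.inv()*down(yaw_y)).as_rotvec())
E
python3 -c "
from h import *
rel((.518,.041,.285),-98)"
```

```text
t 0.98 pos [ 0.3931 -0.2776  0.2861] q [ 0.8522 -0.0576 -0.2782  1.7152 -0.0155  1.4818 -1.1371] F [ 0.8795  0.4268 -0.4959] w 1.0062038307915915
xyz mm [  78.4532 -333.0966    0.9708] dr [ 0.0004  0.0001 -0.0025]
```

>>> send_rows --xyz '[[78,-333,0],[78,-333,0],[78,-333,0],[78,-333,0],[78,-333,0],[78,-333,0],[78,-333,0],[78,-333,0],[78,-333,0],[78,-333,0]]' --dr '[[0,0,0],[0,0,0],[0,0,0],[0,0,0],[0,0,0],[0,0,0],[0,0,0],[0,0,0],[0,0,0],[0,0,0]]'

```text
time: 1.82
position: [0.5162, 0.0438, 0.286]
tool_rot: [-3.133, 0.205, 0.001]
ft_force: [-0.1, 0.0, 0.1]
grip_width: 1.0
grip_force: 0.0
```

```bash
python3 -c "
from h import *
rel((.518,.041,.285),-98)
w=get_image('wrist'); cv2.imwrite('pics/w1.png',w[:,:,::-1])"
```

```text
t 1.82 pos [0.5162 0.0438 0.286 ] q [ 0.5209  0.0426 -0.671   1.6264  0.0248  1.4819 -1.8531] F [-0.084   0.0341  0.0566] w 1.0003691621668984
xyz mm [2.1733 2.5835 1.0256] dr [-0.0017  0.0006  0.0092]
```

View pics/w1.png

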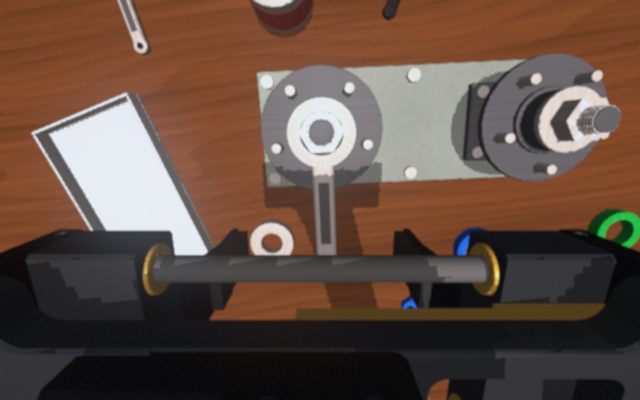

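The wrist view shows the ring and axle at (321,131), with the handle running from (321,170) to (325,252). I'll fit the ring circle and the handle edges.

```bash
cat >> h.py <<'E'
def wplane(uv,z,p0,r):
    c=calibration('wrist'); T=np.array(c['hand_eye']); k=np.linalg.inv(K(c))
    d=r.apply(T[:3,:3]@(k@np.array([*uv,1.]))); o=p0+r.apply(T[:3,3]); return o+d*(z-o[2])/d[2]
E
python3 - <<'E'
from h import *
s,p0,r=tool()
i=cv2.imread('pics/w1.png'); h=cv2.cvtColor(i,cv2.COLOR_BGR2HSV)
for row in (185,200,215,230,245): print(row,i[row,305:347].mean(1).astype(int).tolist())
g=i.mean(2)
m=((g>150)&(h[...,1]<60)).astype(np.uint8); k=np.zeros_like(m); k[85:172,275:370]=m[85:172,275:370]
n,l,st,ce=cv2.connectedComponentsWithStats(k); j=1+np.argmax(st[1:,4]); c=cv2.findContours((l==j).astype(np.uint8),0,cv2.CHAIN_APPROX_NONE)[0][0].reshape(-1,2)
c=c[c[:,1]<160]; 
W=np.array([wplane(q,.1575,p0,r)[:2] for q in c])
for _ in range(3):
    A=np.c_[2*W,np.ones(len(W))]; x=np.linalg.lstsq(A,(W**2).sum(1),rcond=None)[0]; rad=np.sqrt(x[2]+x[0]**2+x[1]**2)
    e=abs(np.hypot(*(W-x[:2]).T)-rad); W=W[e<max(.002,np.percentile(e,80))]
print('ring',x[:2],rad,e.max(),'axle',wplane((321,131),.18,p0,r))
E
```

```text
185 [79, 80, 80, 80, 81, 81, 82, 88, 102, 117, 129, 135, 128, 104, 84, 76, 76, 76, 76, 76, 76, 78, 80, 93, 116, 132, 133, 125, 111, 93, 82, 80, 78, 80, 79, 77, 77, 75, 72, 71, 69, 67]
200 [60, 59, 61, 61, 59, 60, 59, 62, 78, 101, 118, 129, 134, 123, 95, 75, 72, 74, 72, 73, 72, 73, 74, 81, 101, 126, 134, 127, 117, 97, 75, 60, 62, 60, 61, 58, 61, 62, 60, 59, 60, 60]
215 [61, 62, 62, 63, 63, 62, 62, 62, 66, 81, 104, 120, 129, 129, 113, 87, 71, 71, 70, 70, 70, 70, 71, 72, 85, 109, 127, 131, 122, 107, 81, 63, 58, 58, 57, 58, 57, 57, 58, 56, 56, 58]
230 [85, 78, 67, 61, 59, 60, 60, 58, 59, 63, 82, 106, 122, 130, 125, 105, 80, 69, 68, 68, 67, 66, 69, 69, 75, 96, 122, 131, 125, 112, 92, 69, 57, 57, 57, 58, 57, 57, 56, 57, 56, 57]
245 [82, 81, 81, 82, 80, 80, 74, 62, 56, 55, 64, 85, 109, 124, 131, 132, 130, 127, 127, 129, 129, 131, 129, 130, 131, 132, 133, 131, 128, 120, 103, 78, 58, 53, 56, 54, 55, 55, 56, 55, 56, 54]
ring [0.5761 0.0299] 0.03580043297854185 0.0007091705018863609 axle [0.5787 0.0297 0.18  ]
```

Run:
```python
from h import *
s,p0,r=tool()
g=cv2.imread('pics/w1.png').mean(2)
pts=[]
for row in range(195,247,3):
    v=g[row,300:350]; a=np.where(v>95)[0]; a=a[(a>6)&(a<40)]
    L,Rr=a[0],a[-1]
    l=L-(v[L]-95)/(v[L]-v[L-1]); q=Rr+(v[Rr]-95)/(v[Rr]-v[Rr+1])
    A,B=[wplane((300+t,row),.155,p0,r)[:2] for t in (l,q)]
    pts.append([*(A+B)/2,np.hypot(*(A-B))])
pts=np.array(pts);print(pts[[0,5,10,-1]])
f=np.polyfit(pts[:,0],pts[:,1],1);print('handle angle',180-abs(np.degrees(np.arctan(f[0])))*np.sign(-f[0]),'y at .577',np.polyval(f,.577),'y at .517',np.polyval(f,.517))
```

```text
[[0.5105 0.0358 0.0224]
 [0.4935 0.0373 0.0222]
 [0.4759 0.0388 0.0218]
 [0.4506 0.0411 0.0217]]
handle angle 174.90973734904824 y at .577 0.029870070375078224 y at .517 0.03521464972479009
```

```bash
python3 -c "
from h import *
rel((.512,.0361,.157),-95.1)"
```

```text
t 1.87 pos [0.5159 0.0406 0.2859] q [ 0.5228  0.0417 -0.6676  1.6273  0.0258  1.4824 -1.8521] F [ 0.9981 -0.5841  0.3382] w 1.0037677271724867
xyz mm [ -3.1518   4.9651 128.8758] dr [ 0.0001  0.0009 -0.0456]
```

>>> send_rows --xyz '[[-3,2.3,30],[-3,2.3,60],[-3,2.3,85],[-3,2.3,105],[-3,2.3,118],[-3,2.3,125],[-3,2.3,129],[-3,2.3,129],[-3,2.3,129],[-3,2.3,129]]' --dr '[[0,0,-0.049],[0,0,-0.049],[0,0,-0.049],[0,0,-0.049],[0,0,-0.049],[0,0,-0.049],[0,0,-0.049],[0,0,-0.049],[0,0,-0.049],[0,0,-0.049]]'

```text
time: 2.7
position: [0.5136, 0.0372, 0.1583]
tool_rot: [3.138, -0.141, 0.003]
ft_force: [-0.1, -0.8, -0.0]
grip_width: 0.998
grip_force: 0.0
```

```bash
python3 -c "
from h import *
rel((.5122,.0388,.157),-94.9)
w=get_image('wrist'); s=get_image('side'); cv2.imwrite('pics/w2.png',np.vstack([w[100:330,120:520],s[120:290,230:480].repeat(1,1) if 0 else cv2.resize(s[130:270,240:440],(400,280))])[:,:,::-1])"
```

```text
t 2.7 pos [0.5136 0.0372 0.1583] q [ 0.5144  0.1049 -0.6723  1.8286  0.0699  1.2298 -1.8389] F [-0.1322 -0.75   -0.0094] w 0.9980863096641843
xyz mm [-1.5011 -1.5014  1.3012] dr [ 0.0002 -0.0019 -0.0041]
```

View pics/w2.png

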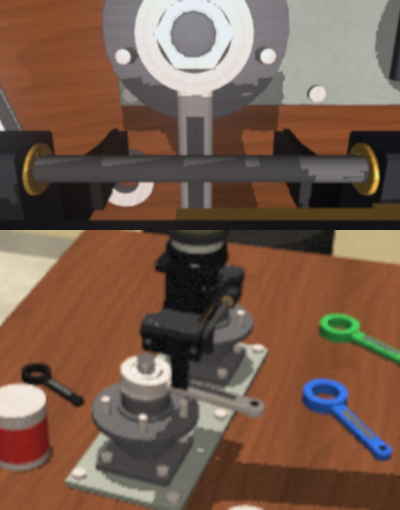

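The fingers straddle the handle: in the crop its centre is at x≈195 and the jaw centre is at ≈198. Closing gently with small corrections.

>>> send_rows --xyz '[[-1.5,-1.5,1.3],[-1.5,-1.5,1.3],[-1.5,-1.5,1.3],[-1.5,-1.5,1.3],[-1.5,-1.5,1.3],[-1.5,-1.5,1.3],[-1.5,-1.5,1.3],[-1.5,-1.5,1.3],[-1.5,-1.5,1.3],[-1.5,-1.5,1.3]]' --dr '[[0,0,0],[0,0,0],[0,0,0],[0,0,0],[0,0,0],[0,0,0],[0,0,0],[0,0,0],[0,0,0],[0,0,0]]' --jaw 10 --grip_force 25

```text
time: 3.63
position: [0.5114, 0.0391, 0.1559]
tool_rot: [3.138, -0.14, -0.0]
ft_force: [0.9, 0.7, 0.5]
grip_width: 0.325
grip_force: 0.0
```

```bash
cat >> h.py <<'E'
HUB=np.array([.577,.0333])
def arc(rad=65,ks=range(1,11),step=1.0,rise=0.0):
    """rows in tool axes for handle turn +deg (anticlockwise from above) per row; hub along tool +x by rad mm"""
    for k in ks:
        a=np.radians(step*k); # tool z down: world +a is -a about tool z
        c=np.array([rad,0]); v=-c; c2,s2=np.cos(-a),np.sin(-a)
        p=c+np.array([c2*v[0]-s2*v[1],s2*v[0]+c2*v[1]]); print([round(p[0],1),round(p[1],1),round(-rise*k,2)],round(-a,3))
def st():
    s,p,r=tool(); y=r.as_matrix()[:,1]; d=p[:2]-HUB
    print('t',round(s['time'],2),'pos',p,'yaw_y',np.degrees(np.arctan2(y[1],y[0])),'radius',np.hypot(*d),'ang',np.degrees(np.arctan2(d[1],d[0]))%360,'F',np.array(s['ft_force']),'M',np.array(s['torque']),'w',s['grip_width']*87,'gf',s['grip_force'],'q',np.array(s['joint_positions']))
E
python3 -c "
from h import *
st(); arc(step=1,ks=[1,2,3,4,5,6,7,8])"
```

```text
t 3.63 pos [0.5114 0.0391 0.1559] yaw_y -95.1118052469148 radius 0.06581168038249073 ang 174.94725787065656 F [0.8528 0.7246 0.5098] M [0.0148 0.0149 0.0258] w 28.27176368104998 gf 0.0 q [ 0.5128  0.1041 -0.6739  1.8344  0.069   1.2266 -1.8419]
[np.float64(0.0), np.float64(1.1), -0.0] -0.017
[np.float64(0.0), np.float64(2.3), -0.0] -0.035
[np.float64(0.1), np.float64(3.4), -0.0] -0.052
[np.float64(0.2), np.float64(4.5), -0.0] -0.07
[np.float64(0.2), np.float64(5.7), -0.0] -0.087
[np.float64(0.4), np.float64(6.8), -0.0] -0.105
[np.float64(0.5), np.float64(7.9), -0.0] -0.122
[np.float64(0.6), np.float64(9.0), -0.0] -0.14
```

>>> send_rows --xyz '[[0,0,0],[0,0,0],[0,0,0],[0,0,0],[0,0,0],[0,0,0],[0,0,0],[0,0,0],[0,0,0],[0,0,0]]' --dr '[[0,0,0],[0,0,0],[0,0,0],[0,0,0],[0,0,0],[0,0,0],[0,0,0],[0,0,0],[0,0,0],[0,0,0]]'

```text
time: 4.47
position: [0.5115, 0.0391, 0.1559]
tool_rot: [3.138, -0.14, -0.0]
ft_force: [0.1, 0.6, -0.2]
grip_width: 0.112
grip_force: 0.0
```

```bash
python3 -c "
from h import *
st()"
```

```text
t 4.47 pos [0.5115 0.0391 0.1559] yaw_y -95.11121300252796 radius 0.0658009573870393 ang 174.95619624492565 F [ 0.051   0.5797 -0.2092] M [-0.004   0.0281 -0.0059] w 9.7243524560425 gf 0.0 q [ 0.5128  0.1041 -0.6739  1.8343  0.069   1.2266 -1.8419]
```

```bash
python3 -c "
from h import *
w=get_image('wrist'); s=get_image('side'); c=get_image('scene')
z=cv2.resize(s[150:240,280:390],(440,360),interpolation=2)
y=cv2.resize(c[170:260,300:390],(360,360),interpolation=2)
cv2.imwrite('pics/w3.png',np.vstack([np.hstack([z,y]),w[60:280,0:640][:, :].repeat(1,0) if 0 else np.hstack([w[60:290,:640],np.zeros((230,160,3),np.uint8)])])[:,:,::-1])"
```

```text
(no output)
```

View pics/w3.png

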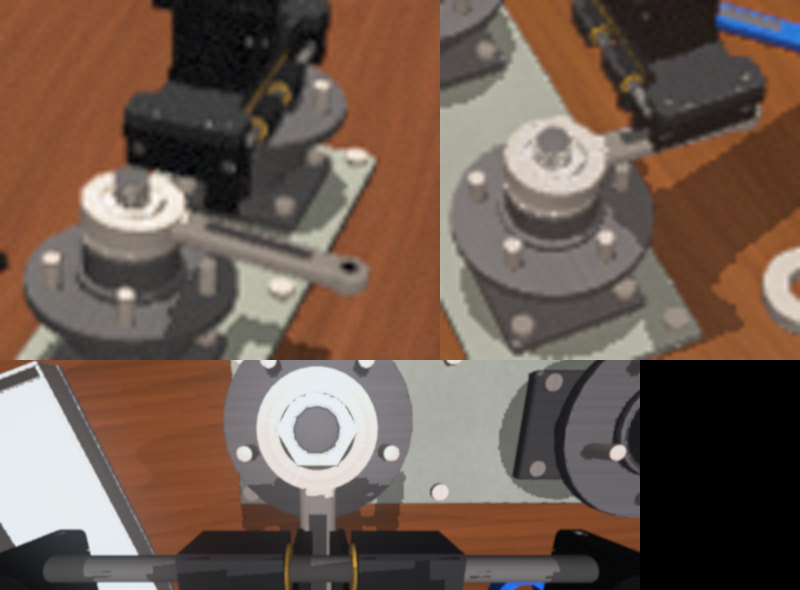

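```bash
python3 -c "
from h import *
w=get_image('wrist'); s=get_image('side')
z=cv2.resize(w[170:300,240:400],(640,520),interpolation=2)
cv2.imwrite('pics/w4.png',z[:,:,::-1])"
```

```text
(no output)
```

View pics/w4.png

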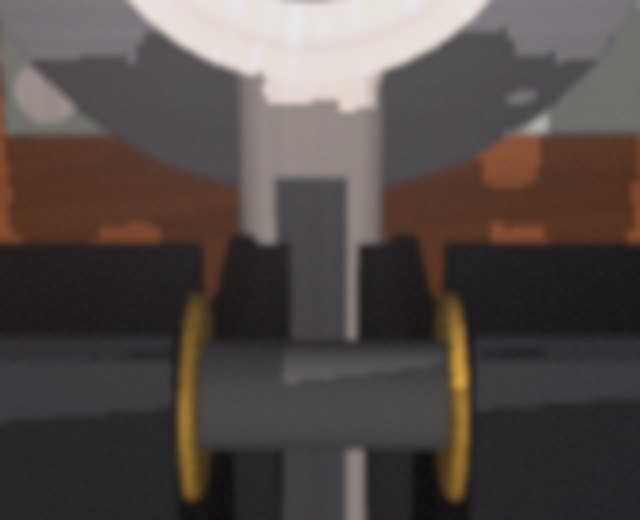

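The zoom shows the fingers lying above the handle: they cover its edges, with a gap of about 17 px. I'll check where the tips are in the side view from before.

```bash
python3 -c "
from h import *
p=P('side')
def pr(X): q=p@np.array([*X,1]); return q[:2]/q[2]
for z in (.13,.14,.15,.16,.17,.18): print(z,'open+y',pr((.5136,.0372+.05,z)),'closed+y',pr((.5115,.0391+.007,z)))
s=get_image('side'); cv2.imwrite('pics/s5.png',cv2.resize(s[160:240,290:390],(800,640),interpolation=2)[:600,:,::-1])
print(calibration('wrist')['hand_eye'][2,3])
"
```

```text
0.13 open+y [330.8871 223.6811] closed+y [335.5516 215.3094]
0.14 open+y [330.9721 220.5491] closed+y [335.6549 212.2244]
0.15 open+y [331.0578 217.3886] closed+y [335.7591 209.1121]
0.16 open+y [331.1444 214.1991] closed+y [335.8643 205.9721]
0.17 open+y [331.2317 210.9803] closed+y [335.9703 202.8039]
0.18 open+y [331.3199 207.7318] closed+y [336.0774 199.6073]
-0.17762392307573566
```

View pics/s5.png

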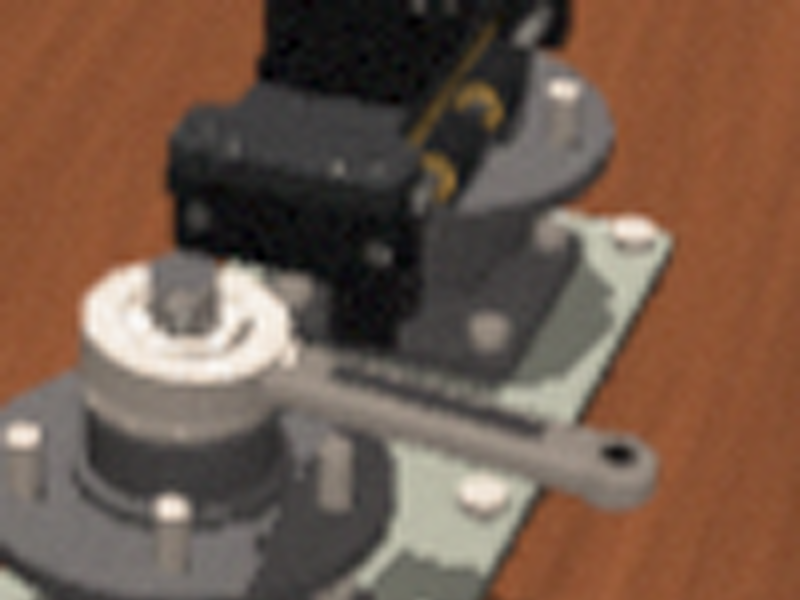

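The fingertip is at side pixel about (335.6,203), which is z≈0.169 and roughly 14 mm above the reported TCP. The wrist view agrees, so I'll trust the images over nose_length: reopen, go about 30 mm lower in two stages, and watch the force.

>>> send_rows --xyz '[[0,0,0],[0,0,0],[0,0,0],[0,0,0],[0,0,0],[0,0,0],[0,0,3],[0,0,6],[0,0,9],[0,0,12]]' --dr '[[0,0,0],[0,0,0],[0,0,0],[0,0,0],[0,0,0],[0,0,0],[0,0,0],[0,0,0],[0,0,0],[0,0,0]]' --jaw 50

```text
time: 5.6
position: [0.5113, 0.0391, 0.1434]
tool_rot: [3.138, -0.14, -0.001]
ft_force: [-0.2, 0.4, -0.6]
grip_width: 0.569
grip_force: 0.0
```

```bash
python3 -c "
from h import *
st()"
```

```text
t 5.6 pos [0.5113 0.0391 0.1434] yaw_y -95.10885901723844 radius 0.06597952944732742 ang 174.98003248744368 F [-0.1712  0.3611 -0.5989] M [ 0.111   0.0483 -0.0436] w 49.544416729833095 gf 0.0 q [ 0.5098  0.1159 -0.674   1.8499  0.0774  1.2024 -1.8489]
```

>>> send_rows --xyz '[[0,0,2],[0,0,4],[0,0,6],[0,0,8],[0,0,10],[0,0,12],[0,0,14],[0,0,16],[0,0,18],[0,0,18]]' --dr '[[0,0,0],[0,0,0],[0,0,0],[0,0,0],[0,0,0],[0,0,0],[0,0,0],[0,0,0],[0,0,0],[0,0,0]]'

```text
time: 6.43
position: [0.5111, 0.0391, 0.1254]
tool_rot: [3.138, -0.14, -0.001]
ft_force: [0.5, -0.4, 0.2]
grip_width: 0.575
grip_force: 0.0
```

>>> send_rows --xyz '[[0,0,0],[0,0,0],[0,0,0],[0,0,0],[0,0,0],[0,0,0],[0,0,0],[0,0,0],[0,0,0],[0,0,0]]' --dr '[[0,0,0],[0,0,0],[0,0,0],[0,0,0],[0,0,0],[0,0,0],[0,0,0],[0,0,0],[0,0,0],[0,0,0]]' --jaw 10

```text
time: 7.27
position: [0.5117, 0.0397, 0.126]
tool_rot: [-3.138, 0.139, -0.001]
ft_force: [1.7, 2.9, -0.4]
grip_width: 0.274
grip_force: 25.0
```

```bash
python3 -c "
from h import *
st()
w=get_image('wrist');s=get_image('side')
cv2.imwrite('pics/w6.png',np.hstack([cv2.resize(s[150:250,290:390],(400,400),interpolation=2),cv2.resize(w[140:300,240:400],(400,400),interpolation=2)])[:,:,::-1])"
```

```text
t 7.27 pos [0.5117 0.0397 0.126 ] yaw_y -95.07512638965639 radius 0.06565314131135484 ang 174.38013371865463 F [ 1.6905  2.8684 -0.4162] M [ 0.6681 -0.2451  0.2371] w 23.803623088327218 gf 24.95282918214798 q [ 0.5047  0.1339 -0.6741  1.8704  0.0902  1.1672 -1.8599]
```

Gripped at 23.8 mm with 25 N. Now a gentle anticlockwise probe of 4°.

>>> send_rows --xyz '[[0,0.6,0],[0,1.1,0],[0,1.7,0],[0,2.3,0],[0.1,2.8,0],[0.1,3.4,0],[0.1,4.0,0],[0.2,4.5,0],[0.2,4.5,0],[0.2,4.5,0]]' --dr '[[0,0,-0.009],[0,0,-0.017],[0,0,-0.026],[0,0,-0.035],[0,0,-0.044],[0,0,-0.052],[0,0,-0.061],[0,0,-0.07],[0,0,-0.07],[0,0,-0.07]]'

```text
time: 8.2
position: [0.5119, 0.0363, 0.1263]
tool_rot: [-3.139, 0.031, -0.002]
ft_force: [3.4, 7.5, 1.0]
grip_width: 0.274
grip_force: 24.9
```

```bash
python3 -c "
from h import *
st()"
```

```text
t 8.2 pos [0.5119 0.0363 0.1263] yaw_y -91.11735900160508 radius 0.06517093354067306 ang 177.35811383545212 F [3.3992 7.5325 0.9626] M [ 1.5696 -0.4721 -0.363 ] w 23.833434073313143 gf 24.94599223136902 q [ 0.5157  0.1328 -0.6766  1.871   0.0876  1.1662 -1.7813]
```

>>> send_rows --xyz '[[0,0.6,0],[0,1.1,0],[0,1.7,0],[0,2.3,0],[0.1,2.8,0],[0.1,2.8,0],[0.1,2.8,0],[0.1,2.8,0],[0.1,2.8,0],[0.1,2.8,0]]' --dr '[[0,0,-0.009],[0,0,-0.017],[0,0,-0.026],[0,0,-0.035],[0,0,-0.044],[0,0,-0.044],[0,0,-0.044],[0,0,-0.044],[0,0,-0.044],[0,0,-0.044]]'

```text
time: 9.03
position: [0.5122, 0.0352, 0.1265]
tool_rot: [-3.136, -0.038, -0.004]
ft_force: [3.0, 9.7, -0.4]
grip_width: 0.273
grip_force: 25.4
```

Run:
```python
open('h.py','a').write('''
def tq():
    s,p,r=tool(); d=p[:2]-HUB; F=s['ft_force']; print('torque about hub',s['torque'][2]+d[0]*F[1]-d[1]*F[0])
''')
from h import *
st();tq()
```

```text
t 9.03 pos [0.5122 0.0352 0.1265] yaw_y -88.59665044721584 radius 0.06479082459500844 ang 178.3288005296452 F [ 2.9852  9.7438 -0.373 ] M [ 2.2313 -0.6079 -0.6606] w 23.715365151751914 gf 25.4057639837265 q [ 0.5218  0.1327 -0.6789  1.8709  0.0853  1.1655 -1.7326]
torque about hub -1.297268096880061
```

```bash
python3 -c "
from h import *
arc(step=-1.3)"
```

```text
[np.float64(0.0), np.float64(-1.5), -0.0] 0.023
[np.float64(0.1), np.float64(-2.9), -0.0] 0.045
[np.float64(0.2), np.float64(-4.4), -0.0] 0.068
[np.float64(0.3), np.float64(-5.9), -0.0] 0.091
[np.float64(0.4), np.float64(-7.4), -0.0] 0.113
[np.float64(0.6), np.float64(-8.8), -0.0] 0.136
[np.float64(0.8), np.float64(-10.3), -0.0] 0.159
[np.float64(1.1), np.float64(-11.7), -0.0] 0.182
[np.float64(1.4), np.float64(-13.2), -0.0] 0.204
[np.float64(1.7), np.float64(-14.6), -0.0] 0.227
```

>>> send_rows --xyz '[[0,-1.5,0],[0.1,-2.9,0],[0.2,-4.4,0],[0.3,-5.9,0],[0.4,-7.4,0],[0.6,-8.8,0],[0.8,-10.3,0],[1.1,-11.7,0],[1.1,-11.7,0],[1.1,-11.7,0]]' --dr '[[0,0,0.023],[0,0,0.045],[0,0,0.068],[0,0,0.091],[0,0,0.113],[0,0,0.136],[0,0,0.159],[0,0,0.182],[0,0,0.182],[0,0,0.182]]'

```text
time: 9.87
position: [0.5126, 0.0442, 0.1262]
tool_rot: [-3.132, 0.243, -0.002]
ft_force: [2.5, 4.6, -1.0]
grip_width: 0.273
grip_force: 25.3
```

```bash
python3 -c "
from h import *
st();tq()"
```

```text
t 9.87 pos [0.5126 0.0442 0.1262] yaw_y -98.86216464430497 radius 0.06528708180957891 ang 170.42470988731304 F [ 2.4566  4.639  -1.0397] M [ 1.0952 -0.5965  0.5804] w 23.750761515287298 gf 25.333306789398193 q [ 0.4935  0.1361 -0.6722  1.8679  0.0917  1.1671 -1.9356]
torque about hub 0.255055476646502
```

>>> send_rows --xyz '[[0,-0.6,0],[0,-1.1,0],[0,-1.7,0],[0,-2.3,0],[0.1,-2.8,0],[0.1,-2.8,0],[0.1,-2.8,0],[0.1,-2.8,0],[0.1,-2.8,0],[0.1,-2.8,0]]' --dr '[[0,0,0.009],[0,0,0.017],[0,0,0.026],[0,0,0.035],[0,0,0.044],[0,0,0.044],[0,0,0.044],[0,0,0.044],[0,0,0.044],[0,0,0.044]]'

```text
time: 10.7
position: [0.5125, 0.0453, 0.126]
tool_rot: [3.124, -0.316, -0.0]
ft_force: [1.0, -2.1, 3.0]
grip_width: 0.273
grip_force: 25.9
```

```bash
python3 -c "
from h import *
st();tq()"
```

```text
t 10.7 pos [0.5125 0.0453 0.126 ] yaw_y -101.5609034749171 radius 0.06558137270777395 ang 169.41474108205082 F [ 0.997  -2.1024  2.9544] M [-0.4626 -0.0609  0.7145] w 23.767851162870933 gf 25.9282386302948 q [ 0.487   0.1377 -0.6695  1.8667  0.0939  1.1688 -1.9873]
torque about hub 0.8380272391008283
```

>>> send_rows --xyz '[[0,-0.6,0],[0,-1.1,0],[0,-1.7,0],[0,-2.3,0],[0.1,-2.8,0],[0.1,-2.8,0],[0.1,-2.8,0],[0.1,-2.8,0],[0.1,-2.8,0],[0.1,-2.8,0]]' --dr '[[0,0,0.009],[0,0,0.017],[0,0,0.026],[0,0,0.035],[0,0,0.044],[0,0,0.044],[0,0,0.044],[0,0,0.044],[0,0,0.044],[0,0,0.044]]'

```text
time: 11.53
position: [0.5132, 0.0487, 0.1259]
tool_rot: [3.117, -0.384, -0.0]
ft_force: [-1.2, -4.1, 4.0]
grip_width: 0.268
grip_force: 25.7
```

```bash
python3 -c "
from h import *
st();tq()"
```

```text
t 11.53 pos [0.5132 0.0487 0.1259] yaw_y -104.06193940695438 radius 0.0656604034570764 ang 166.46339013555192 F [-1.1744 -4.1222  4.0151] M [-1.0853  0.3485  0.6262] w 23.29605357237526 gf 25.68160057067871 q [ 0.4794  0.1398 -0.6683  1.8647  0.0944  1.1689 -2.0374]
torque about hub 0.9073760431433358
```

Clockwise torque plateaus at about 0.9 N m while the spanner keeps moving. Anticlockwise it climbs against almost no movement. So this nut loosens clockwise (left-hand thread). Joint 7 needs a half-turn regrip first: open, lift and flip.

>>> send_rows --xyz '[[0,0,0],[0,0,0],[0,0,0],[0,0,0],[0,0,0],[0,0,-8],[0,0,-16],[0,0,-24],[0,0,-32],[0,0,-40]]' --dr '[[0,0,0],[0,0,0],[0,0,0],[0,0,0],[0,0,0],[0,0,0],[0,0,0],[0,0,0],[0,0,0],[0,0,0]]' --jaw 50

```text
time: 12.37
position: [0.5136, 0.0491, 0.1673]
tool_rot: [-3.118, 0.384, -0.002]
ft_force: [0.7, -0.5, 0.8]
grip_width: 0.574
grip_force: 0.0
```

```bash
python3 -c "
from h import *
st()"
```

```text
t 12.37 pos [0.5136 0.0491 0.1673] yaw_y -104.0506931839514 radius 0.06530860777470818 ang 166.01919834984477 F [ 0.7087 -0.4649  0.7734] M [0.031  0.0437 0.0279] w 49.97130006861276 gf 0.0 q [ 0.4897  0.1002 -0.6692  1.8141  0.0658  1.2485 -2.0139]
```

>>> send_rows --xyz '[[0,0,0],[0,0,0],[0,0,0],[0,0,0],[0,0,0],[0,0,0],[0,0,0],[0,0,0],[0,0,0],[0,0,0]]' --dr '[[0,0,-0.11],[0,0,-0.22],[0,0,-0.33],[0,0,-0.44],[0,0,-0.55],[0,0,-0.66],[0,0,-0.77],[0,0,-0.88],[0,0,-0.99],[0,0,-1.1]]'

```text
time: 13.2
position: [0.5135, 0.049, 0.1667]
tool_rot: [2.855, 1.31, 0.001]
ft_force: [-0.3, -0.1, -0.4]
grip_width: 0.576
grip_force: 0.0
```

>>> send_rows --xyz '[[0,0,0],[0,0,0],[0,0,0],[0,0,0],[0,0,0],[0,0,0],[0,0,0],[0,0,0],[0,0,0],[0,0,0]]' --dr '[[0,0,-0.11],[0,0,-0.22],[0,0,-0.33],[0,0,-0.44],[0,0,-0.55],[0,0,-0.66],[0,0,-0.77],[0,0,-0.88],[0,0,-0.99],[0,0,-1.1]]'

```text
time: 14.03
position: [0.5136, 0.049, 0.1667]
tool_rot: [1.749, 2.608, 0.0]
ft_force: [-0.3, -0.6, -0.1]
grip_width: 0.573
grip_force: 0.0
```

>>> send_rows --xyz '[[0,0,0],[0,0,0],[0,0,0],[0,0,0],[0,0,0],[0,0,0],[0,0,0],[0,0,0],[0,0,0],[0,0,0]]' --dr '[[0,0,-0.11],[0,0,-0.22],[0,0,-0.33],[0,0,-0.44],[0,0,-0.55],[0,0,-0.66],[0,0,-0.77],[0,0,-0.88],[0,0,-0.94],[0,0,-0.94]]'

```text
time: 14.87
position: [0.5135, 0.0489, 0.1666]
tool_rot: [0.385, 3.117, -0.0]
ft_force: [0.5, 0.4, 0.1]
grip_width: 0.576
grip_force: 0.0
```

```bash
python3 -c "
from h import *
st()
s,p0,r=tool(); w=get_image('wrist'); cv2.imwrite('pics/w7.png',w[:,:,::-1]); np.savez('w7.npz',p=p0,r=r.as_rotvec())
c=get_image('scene');cv2.imwrite('pics/sc7.png',c[:,:,::-1])"
```

```text
t 14.87 pos [0.5135 0.0489 0.1666] yaw_y 75.93205378649367 radius 0.06535130537418066 ang 166.15274032792183 F [0.4509 0.3716 0.0878] M [ 0.0712 -0.1426  0.028 ] w 50.11339528049694 gf 0.0 q [ 0.6922  0.1294 -0.8913  1.8094  0.1063  1.2516  1.0969]
```

>>> send_rows --xyz '[[0,0,8],[0,0,16],[0,0,24],[0,0,30],[0,0,35],[0,0,38],[0,0,41],[0,0,41],[0,0,41],[0,0,41]]' --dr '[[0,0,0],[0,0,0],[0,0,0],[0,0,0],[0,0,0],[0,0,0],[0,0,0],[0,0,0],[0,0,0],[0,0,0]]'

```text
time: 15.8
position: [0.5135, 0.049, 0.1252]
tool_rot: [0.387, 3.117, -0.0]
ft_force: [0.1, -0.3, 0.1]
grip_width: 0.574
grip_force: 0.0
```

>>> send_rows --xyz '[[0,0,0],[0,0,0],[0,0,0],[0,0,0],[0,0,0],[0,0,0],[0,0,0],[0,0,0],[0,0,0],[0,0,0]]' --dr '[[0,0,0],[0,0,0],[0,0,0],[0,0,0],[0,0,0],[0,0,0],[0,0,0],[0,0,0],[0,0,0],[0,0,0]]' --jaw 10 --grip_force 30

```text
time: 16.63
position: [0.5131, 0.0483, 0.1249]
tool_rot: [-0.387, -3.117, 0.002]
ft_force: [-1.5, -4.1, 1.0]
grip_width: 0.28
grip_force: 29.9
```

```bash
python3 -c "
from h import *
st();tq();arc(rad=-65,step=-5,rise=.04)"
```

```text
t 16.63 pos [0.5131 0.0483 0.1249] yaw_y 75.85097255811446 radius 0.0656449672278475 ang 166.76852626468622 F [-1.4507 -4.0675  0.9623] M [-0.7894  0.3408  0.3311] w 24.32407818507226 gf 29.862751364707947 q [ 0.6732  0.1757 -0.8854  1.8606  0.1482  1.1738  1.0615]
torque about hub 0.6128576478224468
[np.float64(-0.2), np.float64(5.7), -0.04] 0.087
[np.float64(-1.0), np.float64(11.3), -0.08] 0.175
[np.float64(-2.2), np.float64(16.8), -0.12] 0.262
[np.float64(-3.9), np.float64(22.2), -0.16] 0.349
[np.float64(-6.1), np.float64(27.5), -0.2] 0.436
[np.float64(-8.7), np.float64(32.5), -0.24] 0.524
[np.float64(-11.8), np.float64(37.3), -0.28] 0.611
[np.float64(-15.2), np.float64(41.8), -0.32] 0.698
[np.float64(-19.0), np.float64(46.0), -0.36] 0.785
[np.float64(-23.2), np.float64(49.8), -0.4] 0.873
```

```bash
python3 -c "
from h import *
arc(rad=-65.5,step=-4,rise=.033)"
```

```text
[np.float64(-0.2), np.float64(4.6), -0.03] 0.07
[np.float64(-0.6), np.float64(9.1), -0.07] 0.14
[np.float64(-1.4), np.float64(13.6), -0.1] 0.209
[np.float64(-2.5), np.float64(18.1), -0.13] 0.279
[np.float64(-4.0), np.float64(22.4), -0.17] 0.349
[np.float64(-5.7), np.float64(26.6), -0.2] 0.419
[np.float64(-7.7), np.float64(30.8), -0.23] 0.489
[np.float64(-10.0), np.float64(34.7), -0.26] 0.559
[np.float64(-12.5), np.float64(38.5), -0.3] 0.628
[np.float64(-15.3), np.float64(42.1), -0.33] 0.698
```

>>> send_rows --xyz '[[-0.2,4.6,0],[-0.6,9.1,-0.1],[-1.4,13.6,-0.1],[-2.5,18.1,-0.1],[-4.0,22.4,-0.2],[-5.7,26.6,-0.2],[-7.7,30.8,-0.2],[-10.0,34.7,-0.3],[-12.5,38.5,-0.3],[-15.3,42.1,-0.3]]' --dr '[[0,0,0.07],[0,0,0.14],[0,0,0.209],[0,0,0.279],[0,0,0.349],[0,0,0.419],[0,0,0.489],[0,0,0.559],[0,0,0.628],[0,0,0.698]]'

```text
time: 17.47
position: [0.5361, 0.0871, 0.125]
tool_rot: [-1.43, -2.793, 0.004]
ft_force: [-7.0, -1.1, 6.3]
grip_width: 0.28
grip_force: 30.6
```

```bash
python3 -c "
from h import *
st();tq()"
```

```text
t 17.47 pos [0.5361 0.0871 0.125 ] yaw_y 35.780793974492255 radius 0.06751877789555812 ang 127.24208749595962 F [-6.9665 -1.0725  6.3415] M [-0.3353  1.4699  0.6166] w 24.32162318293989 gf 30.556759059545584 q [ 0.5095  0.2384 -0.808   1.7946  0.1836  1.1915  0.2708]
torque about hub 1.034922888186068
```

>>> send_rows --xyz '[[-0.2,4.6,0],[-0.6,9.1,-0.1],[-1.4,13.6,-0.1],[-2.5,18.1,-0.1],[-4.0,22.4,-0.2],[-5.7,26.6,-0.2],[-7.7,30.8,-0.2],[-10.0,34.7,-0.3],[-12.5,38.5,-0.3],[-15.3,42.1,-0.3]]' --dr '[[0,0,0.07],[0,0,0.14],[0,0,0.209],[0,0,0.279],[0,0,0.349],[0,0,0.419],[0,0,0.489],[0,0,0.559],[0,0,0.628],[0,0,0.698]]'

```text
time: 18.3
position: [0.5793, 0.1025, 0.1255]
tool_rot: [-2.295, -2.137, 0.0]
ft_force: [-6.4, 3.0, 4.1]
grip_width: 0.277
grip_force: 30.6
```

```bash
python3 -c "
from h import *
st();tq()"
```

```text
t 18.3 pos [0.5793 0.1025 0.1255] yaw_y -4.086801081973161 radius 0.06928568463576362 ang 88.1059012376559 F [-6.3534  2.9567  4.0665] M [0.6574 1.3382 0.5978] w 24.1299086917879 gf 30.604062735219486 q [ 0.3639  0.3196 -0.6921  1.6896  0.2104  1.2126 -0.4495]
torque about hub 1.0445685199827897
```

>>> send_rows --xyz '[[-0.2,4.6,0],[-0.6,9.1,-0.1],[-1.4,13.6,-0.1],[-2.5,18.1,-0.1],[-4.0,22.4,-0.2],[-5.7,26.6,-0.2],[-7.7,30.8,-0.2],[-10.0,34.7,-0.3],[-12.5,38.5,-0.3],[-15.3,42.1,-0.3]]' --dr '[[0,0,0.07],[0,0,0.14],[0,0,0.209],[0,0,0.279],[0,0,0.349],[0,0,0.419],[0,0,0.489],[0,0,0.559],[0,0,0.628],[0,0,0.698]]'

```text
time: 19.13
position: [0.6222, 0.087, 0.1261]
tool_rot: [-2.885, -1.225, -0.006]
ft_force: [0.0, 7.6, 0.7]
grip_width: 0.276
grip_force: 30.8
```

```bash
python3 -c "
from h import *
st();tq()"
```

```text
t 19.13 pos [0.6222 0.087  0.1261] yaw_y -43.981651012206115 radius 0.07012587021729674 ang 49.91285668163494 F [0.0307 7.5838 0.6946] M [1.6181 0.1204 0.6658] w 23.998864778017637 gf 30.81166177173145 q [ 0.2711  0.3757 -0.5594  1.5958  0.2002  1.2269 -1.0917]
torque about hub 1.0066300775407317
```

>>> send_rows --xyz '[[-0.2,4.6,0],[-0.6,9.1,-0.1],[-1.4,13.6,-0.1],[-2.5,18.1,-0.1],[-4.0,22.4,-0.2],[-5.7,26.6,-0.2],[-7.7,30.8,-0.2],[-10.0,34.7,-0.3],[-12.5,38.5,-0.3],[-15.3,42.1,-0.3]]' --dr '[[0,0,0.07],[0,0,0.14],[0,0,0.209],[0,0,0.279],[0,0,0.349],[0,0,0.419],[0,0,0.489],[0,0,0.559],[0,0,0.628],[0,0,0.698]]'

```text
time: 19.97
position: [0.6453, 0.0469, 0.127]
tool_rot: [-3.129, -0.164, -0.013]
ft_force: [7.2, 9.5, -2.3]
grip_width: 0.279
grip_force: 30.6
```

```bash
python3 -c "
from h import *
st();tq()"
```

```text
t 19.97 pos [0.6453 0.0469 0.127 ] yaw_y -83.98832864023295 radius 0.06963893644634062 ang 11.28389925057079 F [ 7.2183  9.5236 -2.269 ] M [ 1.8132 -1.5749  0.5921] w 24.235006736970607 gf 30.56670636869967 q [ 0.2271  0.3867 -0.427   1.5562  0.1587  1.225  -1.6904]
torque about hub 1.1441420990020437
```

>>> send_rows --xyz '[[-0.2,4.6,0],[-0.6,9.1,-0.1],[-1.4,13.6,-0.1],[-2.5,18.1,-0.1],[-4.0,22.4,-0.2],[-5.7,26.6,-0.2],[-7.7,30.8,-0.2],[-7.7,30.8,-0.2],[-7.7,30.8,-0.2],[-7.7,30.8,-0.2]]' --dr '[[0,0,0.07],[0,0,0.14],[0,0,0.209],[0,0,0.279],[0,0,0.349],[0,0,0.419],[0,0,0.489],[0,0,0.489],[0,0,0.489],[0,0,0.489]]'

```text
time: 20.8
position: [0.6424, 0.0125, 0.1275]
tool_rot: [-3.076, 0.599, -0.015]
ft_force: [10.1, 4.2, -3.0]
grip_width: 0.274
grip_force: 29.5
```

```bash
python3 -c "
from h import *
st();tq()"
```

```text
t 20.8 pos [0.6424 0.0125 0.1275] yaw_y -112.03578786683401 radius 0.06859584351323275 ang 342.3846850998775 F [10.1231  4.1559 -3.0135] M [ 0.98   -2.1902  0.0235] w 23.816864855016448 gf 29.46617066860199 q [ 0.2121  0.3634 -0.3384  1.5729  0.1213  1.215  -2.1022]
torque about hub 0.5053975975131644
```

>>> send_rows --xyz '[[0.6,-0.7,0],[1.2,-1.4,0],[1.8,-2.1,0],[2.4,-2.8,0],[2.4,-2.8,0],[2.4,-2.8,0],[2.4,-2.8,0],[2.4,-2.8,0],[2.4,-2.8,0],[2.4,-2.8,0]]' --dr '[[0,0,-0.01],[0,0,-0.02],[0,0,-0.03],[0,0,-0.04],[0,0,-0.04],[0,0,-0.04],[0,0,-0.04],[0,0,-0.04],[0,0,-0.04],[0,0,-0.04]]' --grip_force 55

```text
time: 21.63
position: [0.643, 0.014, 0.1268]
tool_rot: [-3.089, 0.54, -0.006]
ft_force: [3.8, 3.5, -1.4]
grip_width: 0.265
grip_force: 54.2
```

```bash
python3 -c "
from h import *
st();tq()"
```

```text
t 21.63 pos [0.643  0.014  0.1268] yaw_y -109.81709077612474 radius 0.0687676723049438 ang 343.70502847289293 F [ 3.7881  3.4849 -1.4467] M [ 0.7787 -0.8471 -0.3993] w 23.07326853675696 gf 54.193530678749084 q [ 0.2133  0.3707 -0.3443  1.5656  0.1252  1.2222 -2.0683]
torque about hub -0.09621098783881094
```

>>> send_rows --xyz '[[0.8,-1.2,0],[0.8,-1.2,-3],[0.8,-1.2,-8],[0.8,-1.2,-14],[0.8,-1.2,-21],[0.8,-1.2,-28],[0.8,-1.2,-36],[0.8,-1.2,-44],[0.8,-1.2,-52],[0.8,-1.2,-60]]' --dr '[[0,0,0],[0,0,0],[0,0,0],[0,0,0],[0,0,0],[0,0,0],[0,0,0],[0,0,0],[0,0,0],[0,0,0]]'

```text
time: 22.47
position: [0.6303, 0.0167, 0.1763]
tool_rot: [-3.094, 0.533, 0.048]
ft_force: [-15.4, 9.0, -29.4]
grip_width: 0.263
grip_force: 55.0
```

```bash
python3 -c "
from h import *
st()
s=get_image('side');w=get_image('wrist')
cv2.imwrite('pics/v8.png',np.hstack([cv2.resize(s[110:280,270:440],(400,400),interpolation=2),cv2.resize(w[0:300,170:470],(400,400))])[:,:,::-1])"
```

```text
t 22.47 pos [0.6303 0.0167 0.1763] yaw_y -109.54084889332186 radius 0.05583703623081951 ang 342.693051903465 F [-15.3521   8.9833 -29.438 ] M [ 2.0473  3.0004 -0.1552] w 22.859606835787556 gf 54.965052008628845 q [ 0.2131  0.3399 -0.3497  1.5043  0.107   1.3468 -2.057 ]
```

View pics/v8.png

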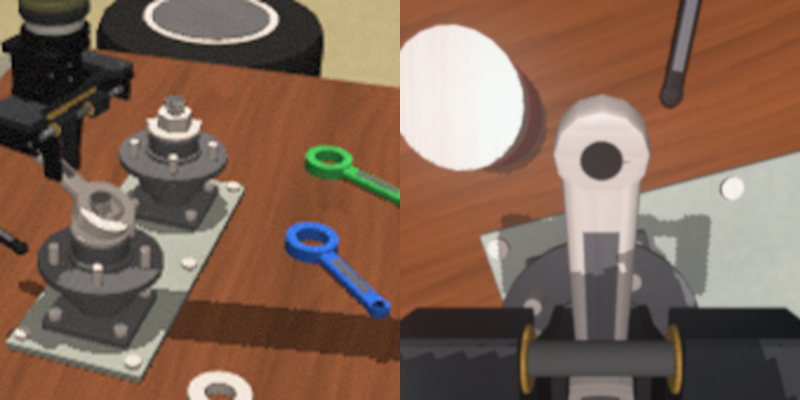

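The view shows the ring tilted and hung on the axle end, with the handle pivoted up in the pads. I'll lower it back along the same path with a light grip so it can seat flat, then regrip nearer the centre of mass.

>>> send_rows --xyz '[[0,0,0],[0,0,0],[0,0,8],[0,0,16],[0,0,24],[0,0,32],[0,0,40],[0,0,48],[0,0,54],[0,0,60]]' --dr '[[0,0,0],[0,0,0],[0,0,0],[0,0,0],[0,0,0],[0,0,0],[0,0,0],[0,0,0],[0,0,0],[0,0,0]]' --grip_force 10

```text
time: 23.4
position: [0.6406, 0.0108, 0.1251]
tool_rot: [3.094, -0.541, -0.005]
ft_force: [-0.7, -0.0, -1.2]
grip_width: 0.275
grip_force: 10.0
```

```bash
python3 -c "
from h import *
st()"
```

```text
t 23.4 pos [0.6406 0.0108 0.1251] yaw_y -109.840624751563 radius 0.06748818080563786 ang 340.5088520296658 F [-0.7393 -0.0169 -1.1781] M [0.1421 0.0796 0.0032] w 23.94592030044184 gf 9.999088793992996 q [ 0.2129  0.3731 -0.342   1.5657  0.1299  1.2283 -2.0685]
```

```bash
cat >> h.py <<'E'
def hole(w,p0,r,z=.1565):
    g=cv2.cvtColor(w,cv2.COLOR_RGB2GRAY); m=(g<75).astype(np.uint8); m[240:]=0
    n,l,s,c=cv2.connectedComponentsWithStats(m)
    for j in range(1,n):
        x,y,ww,hh,a=s[j]
        if 40<a<1500 and .6<ww/hh<1.7 and a>.6*ww*hh and 220<c[j][0]<420:
            X=wplane(c[j],z,p0,r); print('blob',c[j],a,ww,hh,'->',X,np.hypot(*(X[:2]-HUB)),np.degrees(np.arctan2(*(X[:2]-HUB)[::-1])))
E
python3 - <<'E'
from h import *
s,p0,r=tool();w=get_image('wrist');cv2.imwrite('pics/w9.png',w[:,:,::-1]);hole(w,p0,r)
g=w.mean(2)
for row in (120,150,180,200): 
    a=np.where(g[row,240:400]>130)[0]+240; print(row,a[:1],a[-1:],len(a))
E
```

```text
blob [320.5    127.4225] 142 14 12 -> [ 0.7047 -0.0144  0.1565] 0.13632269718128712 -20.461396794692703
blob [291.0714 234.2551] 196 20 12 -> [0.6578 0.0193 0.1565] 0.08201470843152654 -9.834974315273636
blob [349.8351 234.2423] 194 20 12 -> [ 0.6471 -0.0104  0.1565] 0.08262359525121325 -31.923091464239043
120 [240] [337] 35
150 [303] [338] 36
180 [303] [338] 19
200 [304] [386] 35
```

Run:
```python
from h import *
s=get_image('side');c=get_image('scene');w=cv2.imread('pics/w9.png')[:,:,::-1]
top=np.hstack([cv2.resize(s[150:240,270:360],(400,400),interpolation=2),cv2.resize(c[165:255,270:360],(400,400),interpolation=2)])
bot=np.hstack([cv2.resize(w[60:300,200:440],(200,200)),s[100:300,200:500],c[100:300,200:500]])
cv2.imwrite('pics/v10.png',np.vstack([top,bot])[:,:,::-1])
```

```text
(no output)
```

View pics/v10.png

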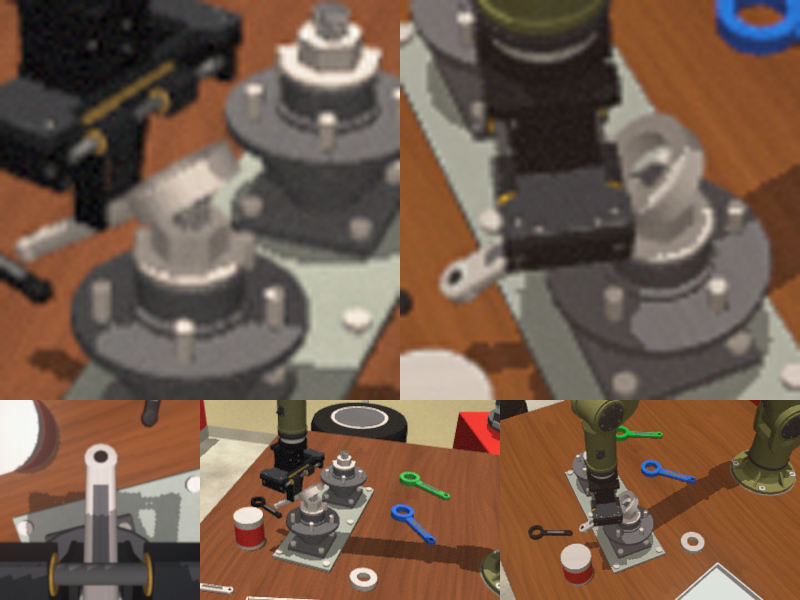

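The ring is already off the hexagon, tilted on the threaded end with the axle still through it, and the handle end is hanging low. I'll write a numeric tilt measure (handle width against depth), then raise the grip lightly so the spanner swings level.

```bash
cat >> h.py <<'E'
def tilt(w,p0,r,rows=range(150,215,4),W=.0222,thr=95):
    c=calibration('wrist');T=np.array(c['hand_eye']);k=K(c);g=w.astype(float).mean(2);out=[]
    for row in rows:
        v=g[row]; j=320
        # walk inwards from both sides to the first bright pixel run around the middle
        seg=np.where(v[280:362]>thr)[0]+280
        if len(seg)<4: continue
        L,Q=seg[0],seg[-1]
        l=L-(v[L]-thr)/(v[L]-v[L-1]+1e-6); q=Q+(v[Q]-thr)/(v[Q]-v[Q+1]+1e-6); d=k[0,0]*W/(q-l)
        X=p0+r.apply(T[:3,:3]@(np.linalg.inv(k)@np.array([(l+q)/2,row,1])*d)+T[:3,3]); out.append([row,q-l,np.hypot(*(X[:2]-HUB)),X[2]])
    out=np.array(out); print(out[::3]); f=np.polyfit(out[:,2],out[:,3],1); print('tilt deg',np.degrees(np.arctan(f[0])))
E
python3 - <<'E'
from h import *
s,p0,r=tool(); w=cv2.imread('pics/w9.png')
tilt(w,p0,r)
d=np.load('w7.npz'); w=cv2.imread('pics/w7.png'); hole(w[:,:,::-1],d['p'],R.from_rotvec(d['r'])); tilt(w,d['p'],R.from_rotvec(d['r']))
for row in (150,180,210): print(cv2.imread('pics/w9.png')[row,285:355:2].mean(1).astype(int).tolist())
E
```

```text
[[150.      71.5833   0.1303   0.211 ]
 [162.      76.52     0.1274   0.2178]
 [174.     150.4042   0.1313   0.2597]
 [186.      50.2499   0.1119   0.1764]
 [198.     238.9995   0.1314   0.276 ]
 [210.     106.6136   0.1208   0.2442]]
tilt deg 74.97918058263281
blob [310.9064  99.4   ] 235 17 18 -> [0.4302 0.0658 0.1565] 0.15034544517289317 167.5275442195131
blob [281.7558 221.2708] 1200 45 40 -> [0.5014 0.0269 0.1565] 0.07587888260820941 -175.1381280898619
[[     150.           33.3308        0.1191        0.1484]
 [     162.           33.1616        0.1112        0.1494]
 [     174.           42.1836        0.1103        0.1927]
 [     186.     11666753.6667        0.1358        0.3442]
 [     198.           18.0421        0.0485       -0.0023]
 [     210.           32.3815        0.0789        0.1533]]
tilt deg 72.11430922331883
[104, 102, 102, 103, 103, 105, 106, 106, 106, 133, 187, 208, 219, 222, 222, 220, 219, 222, 222, 221, 219, 219, 218, 222, 218, 198, 166, 110, 102, 102, 104, 102, 100, 97, 96]
[70, 71, 72, 76, 82, 90, 99, 108, 114, 155, 196, 214, 220, 172, 115, 115, 112, 111, 113, 114, 114, 114, 129, 211, 221, 205, 179, 129, 122, 122, 123, 125, 125, 125, 125]
[120, 120, 118, 115, 108, 103, 89, 76, 84, 124, 135, 145, 145, 104, 78, 79, 76, 77, 76, 78, 77, 76, 83, 136, 148, 139, 129, 105, 83, 133, 160, 160, 158, 163, 159]
```

Run:
```python
from h import *
for z in (.06,.08,.1,.12,.14): print(z,plane('scene',(281.9,227.3),z),plane('side',(276.5,205),z))
s,p0,r=tool(); print(s['time'],wplane((320.5,127.4),.1,p0,r))
```

```text
0.06 [ 0.6957 -0.0395] [ 0.7218 -0.0556]
0.08 [ 0.7007 -0.0252] [ 0.7102 -0.0271]
0.1 [ 0.7056 -0.0108] [0.6986 0.0015]
0.12 [0.7106 0.0036] [0.687 0.03 ]
0.14 [0.7155 0.0179] [0.6754 0.0586]
23.55 [ 0.7041 -0.0143  0.1   ]
```

Geometry: the hole is at z≈0.095, so the spanner is tilted about 36° handle-down, and the far side of the ring is already above the axle top. A firm grip and a straight lift should free it.

>>> send_rows --xyz '[[0,0,0],[0,0,0],[0,0,0],[0,0,0],[0,0,-4],[0,0,-9],[0,0,-15],[0,0,-22],[0,0,-30],[0,0,-38]]' --dr '[[0,0,0],[0,0,0],[0,0,0],[0,0,0],[0,0,0],[0,0,0],[0,0,0],[0,0,0],[0,0,0],[0,0,0]]' --grip_force 58

```text
time: 24.38
position: [0.6421, 0.0109, 0.1655]
tool_rot: [-3.095, 0.541, -0.001]
ft_force: [0.7, -0.0, -5.8]
grip_width: 0.267
grip_force: 58.0
```

Run:
```python
from h import *
st()
s,p0,r=tool();w=get_image('wrist');cv2.imwrite('pics/w11.png',w[:,:,::-1]);hole(w,p0,r)
print('tin',plane('scene',(277,265),.05))
```

```text
t 24.38 pos [0.6421 0.0109 0.1655] yaw_y -109.8312021384859 radius 0.0688262524270399 ang 341.02199881964026 F [ 0.6596 -0.0298 -5.8382] M [ 0.0533 -0.1361 -0.0235] w 23.188580818230438 gf 57.99337685108185 q [ 0.2148  0.3456 -0.3453  1.5181  0.1195  1.2981 -2.0607]
blob [320.5896 128.    ] 134 14 13 -> [ 0.7054 -0.014   0.1565] 0.13684819623723568 -20.241819733736676
blob [291.3542 234.1875] 192 19 12 -> [0.6458 0.0287 0.1565] 0.06895758729672322 -3.8658912243401304
blob [349.5341 234.5966] 176 20 12 -> [ 0.632  -0.0088  0.1565] 0.06927684799413741 -37.409719917849976
tin [0.7618 0.0679]
```

Free: the wrist carries just the weight and the tilt has not changed. Raise, then turn and move over the tray.

>>> send_rows --xyz '[[0,0,-10],[0,0,-20],[0,0,-30],[0,0,-38],[0,0,-46],[0,0,-54],[0,0,-62],[0,0,-70],[0,0,-74],[0,0,-74]]' --dr '[[0,0,0],[0,0,0],[0,0,0],[0,0,0],[0,0,0],[0,0,0],[0,0,0],[0,0,0],[0,0,0],[0,0,0]]'

```text
time: 25.27
position: [0.6426, 0.011, 0.2398]
tool_rot: [-3.094, 0.541, -0.003]
ft_force: [-0.1, 0.2, -4.9]
grip_width: 0.262
grip_force: 58.0
```

Run:
```python
from h import *
rel((.515,.352,.24),-77.5)
```

```text
t 25.27 pos [0.6426 0.011  0.2398] q [ 0.214   0.3109 -0.3483  1.4131  0.1058  1.4338 -2.0501] F [-0.0531  0.1844 -4.9039] w 0.2623184122875418
xyz mm [-235.6875 -277.4723   -0.4782] dr [-0.0002 -0.0021 -0.5643]
```

>>> send_rows --xyz '[[-8,-10,0],[-20,-24,0],[-36,-42,0],[-54,-63,0],[-74,-87,0],[-94,-111,0],[-114,-134,0],[-134,-158,0],[-154,-181,0],[-172,-202,0]]' --dr '[[0,0,-0.03],[0,0,-0.07],[0,0,-0.12],[0,0,-0.17],[0,0,-0.22],[0,0,-0.27],[0,0,-0.32],[0,0,-0.37],[0,0,-0.42],[0,0,-0.47]]'

```text
time: 26.1
position: [0.5447, 0.2649, 0.2386]
tool_rot: [-3.133, -0.211, 0.001]
ft_force: [0.5, 0.4, -5.3]
grip_width: 0.264
grip_force: 58.0
```

Run:
```python
from h import *
rel((.515,.352,.24),-77.5)
```

```text
t 26.1 pos [0.5447 0.2649 0.2386] q [-0.0364  0.2567 -0.554   1.5032  0.1341  1.42   -2.0323] F [ 0.478   0.4495 -5.2539] w 0.2637180023616231
xyz mm [-17.7498 -90.2634  -1.3113] dr [-0.0014  0.0005 -0.0837]
```

>>> send_rows --xyz '[[-5,-20,0],[-9,-38,0],[-13,-54,0],[-16,-68,0],[-18,-79,0],[-20,-88,0],[-21,-93,0],[-21,-94,0],[-21,-94,0],[-21,-94,0]]' --dr '[[0,0,-0.03],[0,0,-0.05],[0,0,-0.07],[0,0,-0.09],[0,0,-0.09],[0,0,-0.09],[0,0,-0.09],[0,0,-0.09],[0,0,-0.09],[0,0,-0.09]]'

```text
time: 26.93
position: [0.517, 0.3487, 0.2382]
tool_rot: [3.123, 0.332, 0.0]
ft_force: [0.4, -0.4, -5.3]
grip_width: 0.266
grip_force: 58.0
```

Run:
```python
from h import *
rel((.515,.352,.24),-77.5)
s,p0,r=tool();w=get_image('wrist');cv2.imwrite('pics/w12.png',w[:,:,::-1]);hole(w,p0,r,.15)
c=get_image('scene');cv2.imwrite('pics/sc12.png',c[:,:,::-1])
```

```text
t 26.93 pos [0.517  0.3487 0.2382] q [-0.1562  0.3062 -0.603   1.4561  0.1743  1.4333 -2.1201] F [ 0.3614 -0.4088 -5.3205] w 0.26631205692426824
xyz mm [-1.2703 -3.5987 -1.8369] dr [ 0.001   0.     -0.0061]
```

>>> send_rows --xyz '[[-1,-3,12],[-1,-3,32],[-1,-3,54],[-1,-3,76],[-1,-3,98],[-1,-3,120],[-1,-3,140],[-1,-3,156],[-1,-3,166],[-1,-3,170]]' --dr '[[0,0,0],[0,0,0],[0,0,0],[0,0,0],[0,0,0],[0,0,0],[0,0,0],[0,0,0],[0,0,0],[0,0,0]]'

```text
time: 27.87
position: [0.5134, 0.3515, 0.0657]
tool_rot: [3.122, 0.335, -0.005]
ft_force: [-0.8, -0.6, -4.6]
grip_width: 0.265
grip_force: 58.0
```

Run:
```python
from h import *
st()
```

```text
t 27.87 pos [0.5134 0.3515 0.0657] yaw_y -77.7688010360262 radius 0.3244778667427444 ang 101.30582167285993 F [-0.8146 -0.632  -4.6228] M [ 0.0461 -0.0564 -0.0129] w 23.03162259262478 gf 57.993090748786926 q [-0.1822  0.4289 -0.5752  1.6642  0.2526  1.1274 -2.1834]
```

>>> send_rows --xyz '[[0,0,4],[0,0,8],[0,0,12],[0,0,16],[0,0,20],[0,0,24],[0,0,28],[0,0,32],[0,0,36],[0,0,36]]' --dr '[[0,0,0],[0,0,0],[0,0,0],[0,0,0],[0,0,0],[0,0,0],[0,0,0],[0,0,0],[0,0,0],[0,0,0]]' --grip_force 20

```text
time: 28.7
position: [0.5142, 0.3522, 0.0312]
tool_rot: [3.123, 0.335, -0.002]
ft_force: [-0.6, 0.3, -4.8]
grip_width: 0.27
grip_force: 20.0
```

Run:
```python
from h import *
st()
```

```text
t 28.7 pos [0.5142 0.3522 0.0312] yaw_y -77.7462538986187 radius 0.32503637444478783 ang 101.13574548368821 F [-0.5711  0.3397 -4.7988] M [ 0.0105 -0.1561  0.0605] w 23.476155493518938 gf 19.99960720539093 q [-0.1934  0.4665 -0.563   1.6908  0.2777  1.0662 -2.2009]
```

>>> send_rows --xyz '[[0,0,2],[0,0,4],[0,0,6],[0,0,8],[0,0,10],[0,0,12],[0,0,14],[0,0,16],[0,0,18],[0,0,18]]' --dr '[[0,0,0],[0,0,0],[0,0,0],[0,0,0],[0,0,0],[0,0,0],[0,0,0],[0,0,0],[0,0,0],[0,0,0]]' --grip_force 15

```text
time: 29.53
position: [0.5143, 0.3524, 0.0137]
tool_rot: [3.123, 0.335, -0.001]
ft_force: [-0.2, -0.0, -5.3]
grip_width: 0.276
grip_force: 15.0
```

Run:
```python
from h import *
st()
s,p0,r=tool();w=get_image('wrist');cv2.imwrite('pics/w13.png',w[:,:,::-1])
g=w.mean(2)
for row in (60,80,100,120,140,160,180,200,215): print(row,g[row,270:372:3].astype(int).tolist())
```

```text
t 29.53 pos [0.5143 0.3524 0.0137] yaw_y -77.74649919707338 radius 0.3251846071904984 ang 101.11635594409826 F [-0.1813 -0.0344 -5.2745] M [ 0.0084 -0.1158 -0.0093] w 24.020187702011093 gf 14.99907910823822 q [-0.1997  0.4867 -0.5559  1.7026  0.2908  1.0365 -2.2102]
60 [238, 238, 238, 238, 238, 238, 238, 238, 238, 239, 238, 238, 238, 238, 238, 239, 238, 238, 238, 238, 239, 238, 238, 238, 238, 238, 238, 239, 239, 238, 238, 238, 238, 239]
80 [239, 239, 239, 239, 239, 239, 239, 239, 239, 239, 239, 239, 239, 239, 239, 239, 238, 238, 239, 239, 239, 239, 239, 239, 239, 239, 239, 239, 239, 239, 239, 239, 239, 239]
100 [239, 240, 239, 240, 240, 239, 240, 239, 240, 217, 213, 219, 220, 220, 124, 94, 94, 94, 94, 93, 166, 221, 221, 219, 204, 237, 239, 239, 239, 240, 239, 239, 240, 240]
120 [240, 240, 240, 240, 239, 240, 239, 240, 240, 239, 161, 215, 227, 232, 234, 235, 235, 235, 236, 235, 235, 232, 223, 192, 215, 240, 240, 240, 240, 240, 240, 240, 240, 240]
140 [240, 240, 240, 240, 240, 240, 239, 240, 239, 240, 190, 201, 225, 226, 228, 225, 227, 228, 225, 226, 225, 227, 218, 179, 230, 239, 240, 239, 240, 240, 240, 240, 239, 240]
160 [239, 239, 240, 239, 239, 240, 239, 239, 240, 239, 187, 198, 223, 216, 141, 140, 136, 137, 140, 138, 151, 227, 214, 176, 231, 239, 239, 240, 240, 240, 239, 240, 240, 239]
180 [239, 238, 239, 239, 239, 239, 239, 238, 239, 239, 184, 196, 222, 216, 140, 140, 136, 137, 140, 137, 150, 227, 212, 172, 229, 238, 239, 239, 239, 238, 239, 239, 239, 238]
200 [177, 179, 177, 174, 175, 176, 174, 170, 176, 179, 143, 133, 146, 140, 94, 94, 91, 92, 92, 91, 103, 146, 137, 118, 155, 171, 174, 172, 171, 171, 174, 178, 172, 172]
215 [172, 175, 174, 171, 171, 172, 170, 168, 172, 175, 137, 130, 143, 136, 88, 89, 86, 86, 88, 86, 98, 145, 133, 115, 155, 170, 173, 171, 167, 168, 172, 175, 168, 171]
```

Estimated tilt is now only about 10°: the hole is at row ~97, against ~90 expected if flat and 127 before. The handle end is close to the floor, so I keep lowering slowly.

>>> send_rows --xyz '[[0,0,2],[0,0,4],[0,0,6],[0,0,8],[0,0,10],[0,0,11.5],[0,0,13],[0,0,14.5],[0,0,16],[0,0,16]]' --dr '[[0,0,0],[0,0,0],[0,0,0],[0,0,0],[0,0,0],[0,0,0],[0,0,0],[0,0,0],[0,0,0],[0,0,0]]' --grip_force 10

```text
time: 30.42
position: [0.5144, 0.3526, -0.002]
tool_rot: [3.123, 0.335, -0.001]
ft_force: [1.7, 0.9, -2.7]
grip_width: 0.276
grip_force: 10.0
```

```bash
cat >> h.py <<'E'
def hrow(w):
    g=w.astype(float).mean(2)[60:140,300:345]; m=(g<130).astype(np.uint8); n,l,s,c=cv2.connectedComponentsWithStats(m); print('hole',[(s[j].tolist(),(c[j]+[300,60]).round(1).tolist()) for j in range(1,n) if s[j][4]>30])
E
python3 - <<'E'
from h import *
st()
hrow(cv2.imread('pics/w13.png'))
w=get_image('wrist');cv2.imwrite('pics/w14.png',w[:,:,::-1]);hrow(w)
g=w.mean(2)
for row in (140,180): print(row,g[row,285:357:2].astype(int).tolist())
E
```

```text
t 30.42 pos [ 0.5144  0.3526 -0.002 ] yaw_y -77.7536115063679 radius 0.3253366930422357 ang 101.09070476171247 F [ 1.6664  0.8578 -2.7328] M [ 0.1077 -0.2651 -0.0211] w 23.99979763465628 gf 10.000142455101013 q [-0.2057  0.5056 -0.5489  1.7121  0.303   1.0099 -2.2189]
hole [([11, 36, 20, 20, 317], [320.5, 105.2])]
hole [([10, 30, 23, 23, 407], [320.8, 101.0])]
140 [240, 240, 240, 240, 240, 240, 234, 176, 197, 223, 233, 235, 235, 236, 235, 234, 234, 235, 235, 234, 234, 234, 233, 233, 234, 234, 214, 203, 173, 203, 240, 240, 240, 240, 239, 240]
180 [239, 239, 238, 238, 238, 239, 238, 193, 182, 214, 228, 231, 215, 136, 134, 133, 130, 128, 130, 132, 131, 131, 132, 165, 229, 230, 215, 184, 158, 228, 239, 238, 239, 239, 239, 239]
```

>>> send_rows --xyz '[[0,0,1],[0,0,2],[0,0,3],[0,0,4],[0,0,5],[0,0,5],[0,0,5],[0,0,5],[0,0,5],[0,0,5]]' --dr '[[0,0,0],[0,0,0],[0,0,0],[0,0,0],[0,0,0],[0,0,0],[0,0,0],[0,0,0],[0,0,0],[0,0,0]]' --grip_force 6

```text
time: 31.3
position: [0.5152, 0.3529, -0.0049]
tool_rot: [3.123, 0.335, 0.002]
ft_force: [-1.7, -1.4, 7.5]
grip_width: 0.275
grip_force: 6.0
```

Run:
```python
from h import *
st()
w=get_image('wrist');hrow(w)
```

```text
t 31.3 pos [ 0.5152  0.3529 -0.0049] yaw_y -77.75006773831983 radius 0.3254827386469149 ang 100.94668988364052 F [-1.6884 -1.3581  7.5483] M [-0.5077  0.2477  0.0126] w 23.966827498981583 gf 6.001083925366402 q [-0.2075  0.5095 -0.5472  1.7132  0.3068  1.0041 -2.2216]
hole [([10, 31, 23, 23, 397], [320.5, 102.2])]
```

Spanner in contact with the floor (Fz +7.5 N). Ease up a millimetre, open to 50 mm, then rise.

>>> send_rows --xyz '[[0,0,-1],[0,0,-2],[0,0,-2],[0,0,-2],[0,0,-2],[0,0,-2],[0,0,-2],[0,0,-2],[0,0,-2],[0,0,-2]]' --dr '[[0,0,0],[0,0,0],[0,0,0],[0,0,0],[0,0,0],[0,0,0],[0,0,0],[0,0,0],[0,0,0],[0,0,0]]' --jaw 50

```text
time: 32.18
position: [0.5145, 0.3527, -0.0048]
tool_rot: [3.124, 0.335, -0.0]
ft_force: [0.1, 0.9, -0.2]
grip_width: 0.574
grip_force: 0.0
```

Run:
```python
from h import *
st()
w=get_image('wrist');hrow(w)
```

```text
t 32.18 pos [ 0.5145  0.3527 -0.0048] yaw_y -77.74896734419806 radius 0.3254061597316845 ang 101.06593404513902 F [ 0.1247  0.8719 -0.1989] M [ 0.0728  0.0221 -0.0327] w 49.94994726320263 gf 0.0 q [-0.2069  0.509  -0.5476  1.7136  0.3053  1.0051 -2.2205]
hole [([10, 30, 22, 23, 401], [320.5, 101.0])]
```

>>> send_rows --xyz '[[0,0,-5],[0,0,-12],[0,0,-20],[0,0,-40],[0,0,-70],[0,0,-100],[0,0,-130],[0,0,-160],[0,0,-190],[0,0,-200]]' --dr '[[0,0,0],[0,0,0],[0,0,0],[0,0,0],[0,0,0],[0,0,0],[0,0,0],[0,0,0],[0,0,0],[0,0,0]]'

```text
time: 33.07
position: [0.5164, 0.3546, 0.2018]
tool_rot: [-3.12, -0.335, -0.012]
ft_force: [1.0, 0.6, -0.2]
grip_width: 0.577
grip_force: 0.0
```

Run:
```python
from h import *
st()
w=get_image('wrist');cv2.imwrite('pics/w15.png',w[:,:,::-1])
s,p0,r=tool();hole(w,p0,r,.0205)
a=get_image('scene');b=get_image('side');cv2.imwrite('pics/sc15.png',a[:,:,::-1]);cv2.imwrite('pics/sd15.png',b[:,:,::-1])
# spanner pixels in tray: dark edges/slot against the white floor
g=cv2.cvtColor(w,cv2.COLOR_RGB2GRAY); m=(g[:230]<232).astype(np.uint8); n,l,st_,ce=cv2.connectedComponentsWithStats(m)
for j in range(1,n):
    if st_[j][4]>60: print(st_[j].tolist(),ce[j].round(1).tolist())
```

```text
t 33.07 pos [0.5164 0.3546 0.2018] yaw_y -77.73503113898177 radius 0.32695781943632435 ang 100.68764599415749 F [ 0.9938  0.6297 -0.2073] M [ 0.0974 -0.0462  0.0129] w 50.16156673526517 gf 0.0 q [-0.1599  0.3217 -0.6047  1.512   0.1867  1.3569 -2.1355]
[0, 0, 640, 230, 137058] [319.1, 114.0]
[316, 112, 13, 13, 129] [322.1, 117.9]
```

Run:
```python
from h import *
s,p0,r=tool(); T=np.array([.515,.352]); a=np.radians(12.5); U=np.array([np.cos(a),np.sin(a)]);V=np.array([-U[1],U[0]])
X=wplane((322.1,117.9),.0205,p0,r); print('t',s['time'],'hole',X,'tray coords',(X[:2]-T)@np.c_[U,V])
def pr(n,X): q=P(n)@np.array([*X,1]); return q[:2]/q[2]
H=X[:2]; ring=H-.153*U
for n,f in (('scene','sc15'),('side','sd15')):
    i=cv2.imread(f'pics/{f}.png'); g=cv2.cvtColor(i,cv2.COLOR_BGR2GRAY)
    print(n,'hole',pr(n,[*H,.0205]),'ring',pr(n,[*ring,.0235]))
    c0=np.array(cv2.imread('pics/%s0.png'%n)); d=cv2.absdiff(i,c0).max(2)
    poly=np.array([pr(n,[*(T+x*U+y*V),.006]) for x,y in ((-.13,-.07),(.13,-.07),(.13,.07),(-.13,.07))]).astype(int)
    k=np.zeros_like(g);cv2.fillPoly(k,[poly],1)
    # everything darker than the tray floor, back-projected to handle mid height
    m=((d>18)&(k>0)).astype(np.uint8); nn,l,st_,ce=cv2.connectedComponentsWithStats(m)
    for j in range(1,nn):
        if st_[j][4]>15:
            ys,xs=np.where(l==j); Y=np.array([plane(n,(x,y),.0135) for x,y in zip(xs,ys)])-T
            Y=Y@np.c_[U,V]; print(st_[j].tolist(),'tray x',Y[:,0].min(),Y[:,0].max(),'y',Y[:,1].min(),Y[:,1].max(),'col',i[l==j].mean(0))
```

```text
t 33.2167 hole [0.5909 0.3661 0.0205] tray coords [ 0.0771 -0.0027]
scene hole [385.7975 330.8511] ring [424.0087 294.9456]Traceback (most recent call last):
  File "<stdin>", line 16, in <module>
  File "h.py", line 9, in plane
    p=P(n); H=np.c_[p[:,0],p[:,1],p[:,2]*z+p[:,3]]; X=np.linalg.solve(H,[*uv,1]); return X[:2]/X[2]
  File "h.py", line 5, in P
    c=calibration(n); return K(c)@np.c_[cv2.Rodrigues(c['rvec'])[0],c['tvec']]
ValueError: time passes only in moves, steps and waits
```

>>> send_rows --xyz '[[-10,0,-5],[-20,0,-10],[-35,0,-15],[-50,0,-20],[-65,0,-30],[-80,0,-40],[-90,0,-40],[-90,0,-40],[-90,0,-40],[-90,0,-40]]' --dr '[[0,0,0],[0,0,0],[0,0,0],[0,0,0],[0,0,0],[0,0,0],[0,0,0],[0,0,0],[0,0,0],[0,0,0]]'

```text
time: 34.05
position: [0.4268, 0.333, 0.2344]
tool_rot: [3.123, 0.334, -0.001]
ft_force: [0.4, -0.0, -0.1]
grip_width: 0.576
grip_force: 0.0
```

Run:
```python
from h import *
s,p0,r=tool(); w=get_image('wrist');cv2.imwrite('pics/w16.png',w[:,:,::-1]); np.savez('w16.npz',p=p0,r=r.as_rotvec()); print(s['time'],p0)
g=cv2.GaussianBlur(cv2.cvtColor(w,cv2.COLOR_RGB2GRAY),(3,3),0)
sub=g[:,200:440]
c=cv2.HoughCircles(g[:300],cv2.HOUGH_GRADIENT,1,10,param1=60,param2=18,minRadius=8,maxRadius=60)
if c is not None:
    for q in c[0][:8]:
        X=wplane(q[:2],.0235,p0,r); print(q,X)
c=get_image('scene');d=get_image('side');cv2.imwrite('pics/sc16.png',c[:,:,::-1]);cv2.imwrite('pics/sd16.png',d[:,:,::-1])
g=cv2.cvtColor(c,cv2.COLOR_RGB2GRAY); print('scene patch');print(g[318:346:1,372:400:2])
```

```text
34.05 [0.4268 0.333  0.2344]
[552.5 113.5  58.3] [0.5712 0.0585 0.0235]
[559.5 123.5  53.9] [0.5616 0.0446 0.0235]
[605.5 125.5  53.8] [ 0.5719 -0.0147  0.0235]
[549.5 128.5  43.8] [0.553  0.0546 0.0235]
[322.5 179.5  59.4] [0.4249 0.3279 0.0235]
[566.5 114.5  55. ] [0.5739 0.0405 0.0235]
[284.5 197.5  34.6] [0.3892 0.3737 0.0235]
[326.5 155.5  58.3] [0.4576 0.3297 0.0235]
scene patch
[[241 241 241 241 241 241 241 241 241 241 242 238 201 175]
 [241 241 241 241 241 241 241 241 241 241 242 216 215 149]
 [240 241 241 241 241 241 241 242 241 242 238 208 174 136]
 [241 241 241 241 241 241 241 241 241 242 205 217 142 135]
 [241 241 241 242 241 242 241 241 242 239 186 171 136 136]
 [241 241 241 241 241 241 240 242 241 212 214 140 137 139]
 [241 241 241 241 241 241 241 242 216 183 165 136 136 164]
 [241 241 241 241 241 241 242 240 204 204 139 136 138 218]
 [241 241 241 241 241 240 243 217 215 218 139 133 167 224]
 [241 241 241 241 241 242 237 201 221 222 167 143 220 209]
 [241 241 241 241 241 242 206 217 221 224 221 190 224 166]
 [241 241 241 241 242 228 191 222 222 225 228 226 206 181]
 [24
[... 240 characters left out ...]
1 241 241 186 224  93  71 217 215 171 241 242 241]
 [241 241 240 241 163 231 159 127 222 190 193 243 241 241]
 [241 241 241 243 164 227 231 227 227 185 241 242 241 241]
 [241 241 241 242 182 196 235 232 219 185 243 241 241 241]
 [240 241 241 241 237 138 215 218 172 232 241 241 242 241]
 [240 240 241 242 243 178 139 146 176 243 241 241 241 240]
 [241 241 241 240 241 238 169 177 240 242 241 241 241 241]
 [241 240 241 240 241 243 240 241 244 241 241 241 241 241]
 [241 240 240 240 241 242 243 243 242 241 241 240 241 241]
 [241 240 240 241 240 241 242 241 241 241 241 241 241 241]
 [233 241 241 241 241 241 242 241 241 240 241 241 240 241]
 [211 241 241 240 241 241 241 241 241 241 241 241 241 241]]
```

Run:
```python
from h import *
T=np.array([.515,.352]); a=np.radians(12.5); U=np.array([np.cos(a),np.sin(a)]);V=np.array([-U[1],U[0]])
for n,f in (('scene','sc16'),('side','sd16')):
    p=P(n); pl=lambda q,z:(lambda X:X[:2]/X[2])(np.linalg.solve(np.c_[p[:,0],p[:,1],p[:,2]*z+p[:,3]],[*q,1]))
    pr=lambda X:(lambda q:q[:2]/q[2])(p@np.array([*X,1]))
    g=cv2.imread(f'pics/{f}.png',0)
    k=np.zeros_like(g);cv2.fillPoly(k,[np.array([pr([*(T+x*U+y*V),.006]) for x,y in ((-.125,-.05),(.125,-.05),(.125,.05),(-.125,.05))]).astype(int)],1)
    fl=np.median(g[k>0]); m=((abs(g.astype(float)-fl)>8)&(k>0)).astype(np.uint8); m=cv2.morphologyEx(m,cv2.MORPH_CLOSE,np.ones((3,3)))
    nn,l,s_,ce=cv2.connectedComponentsWithStats(m); print(n,'floor',fl)
    for j in range(1,nn):
        if s_[j][4]>40:
            ys,xs=np.where(l==j); Y=(np.array([pl((x,y),.0135) for x,y in zip(xs,ys)])-T)@np.c_[U,V]
            b=np.digitize(Y[:,0],np.arange(-.12,.13,.02)); print(s_[j].tolist(),'x',Y[:,0].min().round(3),Y[:,0].max().round(3)); print([(round(-.13+.02*i,2),round(float(Y[b==i,1].min()),3),round(float(Y[b==i,1].max()),3)) for i in range(13) if (b==i).any()])
```

```text
scene floor 240.0
[379, 277, 71, 64, 1368] x -0.122 0.098
[(-0.13, -0.041, 0.05), (-0.11, -0.049, 0.05), (-0.09, -0.051, 0.051), (-0.07, -0.051, 0.051), (-0.05, -0.032, 0.035), (-0.03, -0.018, 0.026), (-0.01, -0.012, 0.014), (0.01, -0.013, 0.013), (0.03, -0.012, 0.013), (0.05, -0.013, 0.014), (0.07, -0.014, 0.014), (0.09, -0.014, 0.016)]
side floor 248.0
[258, 317, 97, 36, 1843] x -0.124 0.096
[(-0.13, -0.044, 0.054), (-0.11, -0.044, 0.055), (-0.09, -0.045, 0.054), (-0.07, -0.044, 0.055), (-0.05, -0.039, 0.04), (-0.03, -0.02, 0.024), (-0.01, -0.015, 0.02), (0.01, -0.014, 0.02), (0.03, -0.015, 0.021), (0.05, -0.014, 0.02), (0.07, -0.015, 0.021), (0.09, -0.014, 0.022)]
```

Run:
```python
from h import *
a=cv2.imread('pics/scene0.png').astype(int);b=cv2.imread('pics/sc16.png').astype(int)
for n,(x0,y0,x1,y1) in dict(tin=(258,240,298,290),black=(225,222,275,242),white=(272,320,330,365),hub2nut=(280,140,306,172)).items():
    d=abs(a-b)[y0:y1,x0:x1].max(2); print(n,(d>40).mean().round(3))
print(close_job())
```

```text
tin 0.0
black 0.0
white 0.0
hub2nut 0.0
the job is handed in; nothing more can be done
None
```

The job is handed in. The nut had a left-hand thread and was slackened clockwise by about 190° (estimated from the spanner's angle, not read off the nut). The spanner slipped and tilted in the grip during the first lift, but came off on the second and measures flat inside the tray. In the before/after images the tin, the other spanners checked and the other hub's nut had not moved; I did not check the bearing.

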